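# Index a shear blade to the dial indicator on a blade slide

### The arm

A 6-joint arm with a two-finger parallel gripper is mounted at the origin on a cart in front of the work surface, level with it; the furniture and walls round the work are solid. World frame = base frame: x ahead of the robot, y to its left, z up, the work surface at z = 0. Lengths are in m, angles in rad, forces in N, time in s.
With the tool pointing down it reaches from about 0.275 to 0.75 m from the base axis. Payload 10.2 kg.
Tool frame: the origin (TCP) lies between the finger pads; the fingertips stand 8 mm ahead of it and the grasp point (between the pads) lies 11 mm behind it; x points along the fingers, y is the direction in which the jaws open and shut, and the axes are right-handed (so a half turn about x gives the same grasp; the last joint's range is limited). The gripper opens to 88 mm and grips with 3 to 60 N. Pads are 18 mm wide; open, the fingers measure 123 mm over their backs; the gripper's body (75 mm by 187 mm) begins 45 mm behind the grasp point.
Start: joints at [0.984, 0.313, 1.498, -0, 1.331, -0.223], TCP at [0.187, 0.491, 0.213] pointing down, gripper open.
Joint ranges: [-2.94, 2.94], [-0.97, 2.17], [0.19, 2.56], [-1.23, 4.37], [0.02, 3.11], [-2.88, 2.88]. Speed limits (rad/s): [2.39, 2.39, 3.01, 3.14, 3.14, 3.14].

### API

Orientations are given as a rotation vector (axis times angle).
In Python, from station import observe, snapshot, close_job, boxes_of, trace, mark_of gives the robot as it stands.
- The arm moves only by the tool servo_tool, never from a script. Its argument "moves" is a list of rows, each an object with "linear": the shift along the tool's x, y, z as a fraction of full scale, a list of three; "twist": the turn, a rotation vector about the tool's x, y, z as a fraction of full scale, a list of three. A call has 1 to 10 rows; each row shifts and turns the commanded pose from where the row before left it, along the tool's axes as they then stand; what a row does not reach is not made up. Full scale, the value 1, is 30 cm for a shift and 0.08 rad for a turn. A row lasts 1/10 s, in which the tool goes at most 50 mm and 8.59 degrees, less where a joint would pass 70% of its speed; a pose out of reach is approached as far as the arm can. A call with a number of a shift or a turn outside -1 to 1 is refused whole. A call with a gripper value outside its range is refused whole. "gripper" is the opening, from -1 (shut) to 1 (fully open), so that 0 is half open, set as the call begins (left out, the last holds). The fingers move at their own pace and stop on an object; the grip force is fixed at half the most. Time passes only in rows, so rows that do not move let the fingers close. It gives the time, the measured TCP pose, the force and the opening at its end, in the units of the state.
- observe(): the state, without advancing time (a new reading comes with each control period).
- snapshot(name): name is "scene" or "top"; returns a dict with "frame" (384x512x3 uint8, red, green, blue), "range_z" (384x512 float32, m along the optical axis (not along the pixel's ray), 0 where there is no reading), "intrinsics" (3x3 intrinsics, pixels), "k1" (the pictures are not rectified: a ray, as slopes to the right and down, at radius r is drawn at 1 + k1 r^2 times it, then the intrinsics apply), "extrinsics" (4x4, takes a point from camera to world coordinates). Camera axes: x right, y down, z forward; pixel columns grow to the right and rows downward; lengths in m; the calibration is good to about 2 mm. A picture is of the moment at which its call begins.
- close_job(): hands the job in, once; it reports no verdict.
Trained networks look in a picture, given as the dict that the camera call returned (one of the last four; its "shot" number tells which), for a name from the list of things; names that differ only in an ending like _2 or _b are one class to them, and where a whole thing is asked for, a point or a joint stands for the part that bears it (a point fixed in the world has none). Each returns a list of dicts, best first, with "score" (0 to 1); they miss things now and then, are a little off and sometimes report something else, mostly with a low value. They report only what shows in the picture. A call takes as long as a camera call. They do not tell look-alikes from the thing itself.
- boxes_of(picture, name): "at" ([x, y, z] in m, in world coordinates, good to about 4 mm: the middle of the surface that is visible of it).
- trace(picture, name): "region" (384x512 bool, what is visible of it).
- mark_of(picture, name): "at" ([x, y, z] in m, in world coordinates, good to about 4 mm: a listed point, or the origin of a listed thing).
The state is a dict: "time_s": time; "q": joint angles; "joint_velocities": joint speeds; "joint_efforts": joint torques, N m; "position": TCP position; "tool_rot": TCP orientation; "wrist_force": force on the tool from outside, world axes, zero at the start; "torque": the same for the moment, N m; "finger_gap": finger opening in m.
Only numpy, scipy, OpenCV 4.12 (cv2) and the standard library are available. Lean on these libraries where they do the work, as an engineer would, in place of code of your own. Each camera call takes 0.05 s, during which the arm holds its last target.

### The job

Get the ground blade on the indexing slide ready for measuring. While the carriage is still locked at its loading end, take the loose oil stone off the slideway and lay it flat on the bench, and push the blade along its channel fully home against the end stop. Then pull up the black plunger knob, run the carriage along until the knob stands directly opposite the dial indicator, and let the pin drop fully into the hole there, with the blade still home, without bumping the dial indicator or shifting the cup wheel, V-block and brush that lie round the slide.

Things in the scene. Friction and masses are not known exactly. Their poses are not given: they have to be found in the camera images.
- fixture: Indexing slide fixed to the bench: grey base plate 185 x 430 x 10 mm. Origin on the bench under its middle, x from the knob side to the heads at the back, y along the carriage's travel (plate x -90 to +95, y -215 to +215 mm). On it two guide rails, an index bar at the front, 30 mm high end plates at y +-207 and a slotted rail (x 58 to 88, top z 30) with three heads at the back.
- bar_load (a point): Mouth of the loading hole in the steel index bar (30 mm wide, top 24 mm above the bench, 400 mm long along y); fixture x -60, y -100 mm. Three more 13 mm holes follow in a row at y -40, +20 and +80; a head stands behind each of these three.
- carriage (a joint): Travel in m of the carriage along the fixture's +y: 0 locked at the loading hole, 0.060, 0.120, 0.180 at the next holes (play 1.5 mm either way). Aluminium plate 131 x 170 x 10 mm, top 36 mm above the bench, fixture x -80 to +51, at travel 0 y -179 to -9. Slides with 2.5 N of friction and stays where it is left.
- plunger (a joint): Lift in m of the spring plunger on the carriage: 0 pin fully down in a hole, 0.011 round pin tip riding on the index bar, 0.016 end stop; above 0.0115 the carriage is free. The spring pulls down with 6 N at 0, 10 N at 0.014; no detent: it must be held up while passing a hole that is not wanted. Near a hole (about 3 mm) the tip finds it by itself.
- knob (a point): Centre of the black plunger knob, on the plunger's axis: upright round head 36 mm in diameter, 19 mm high (63 to 82 mm above the bench when the pin is down), over a thinner neck and a 22 mm sleeve; half-way along the carriage at fixture x -60.
- blade_mid (a point): Centre, half-way up, of the loose ground steel blade 72 x 159 x 10 mm, 0.45 to 0.75 kg, long side along fixture y, flat on the carriage (36 to 46 mm above the bench) in a channel between two lips (tops at 43 and 42 mm) with 1.5 mm play each side. It starts 20 to 48 mm short of the stop, overhanging the carriage's loading (-y) end.
- seat_mid (a point): Point on the carriage where the blade's centre lies when its +y end touches the end stop; axes as the fixture's, 41 mm above the bench. The steel end stop is 83 x 10 x 15 mm across the channel's +y end, top 51 mm above the bench, its face 80 mm from this point.
- dial_head: Fixed head with the dial indicator: dark block 34 x 36 x 22 mm, post and round 40 mm dial, white face to the knob side, top 112 mm above the bench. Origin under the block at fixture x 73, z 30, at the y of its hole; axes as the fixture's. The other heads (black loupe in a ring, top 102 mm; brown stone stick in a clamp, 102 mm) stand at the other two holes, in any order.
- dial_tip (a point): Tip of the dial's spindle, fixture x 28, 51 mm above the bench, same y as the head; the blade passes 5 mm under it. The dial's front is at fixture x 20. No head reaches forward of fixture x -10, none is lower than 50 mm above the bench in front of x 50.
- stone_mid (a point): Centre, half-way up, of the loose greenish oil stone 25 x 100 x 13 mm, about 70 g, flat on the index bar (underside 24 mm above the bench) ahead of the carriage; long side (own y) across the slide, sticking out over the base's front edge. Flat on the bench its centre is 6.5 mm up.
- cup_wheel_l: Bystander: loose white dish wheel, 102 mm in diameter, 24 mm high, beyond the slide's far (+y) end; origin at the centre of its underside.
- vee_block: Bystander: loose light steel V-block 55 x 36 x 32 mm near the loading end; origin at the centre of its underside.
- brush: Bystander: loose flat brush 168 mm long (own y axis), 30 mm wide, 10 mm high, lying along the front of the slide; origin at the centre of its underside.
Mind the look-alikes: they are no part of the job. Leave any purple or yellow look-alike of the part that bears stone_mid alone.

How it is judged:
On the way, in this order (a step that is already met when the one before it is completed fails the run):
1. the oil stone lies flat on the bench and the blade is home against the end stop, the carriage still locked at the loading hole (height (world z) of stone_mid below 0.011 m and angle between stone_mid's own z axis and vertical below 0.1 rad and y of blade_mid in the frame of seat_mid above -0.003 m and x of blade_mid in the frame of seat_mid between -0.004 and 0.004 m and angle between blade_mid's own z axis and vertical below 0.04 rad and value of joint carriage below 0.004 m and value of joint plunger below 0.003 m), for 0.2 s.
2. the plunger is pulled and the carriage is moving off (value of joint plunger above 0.009 m and value of joint carriage above 0.008 m), for 0.05 s.
At the end, for the whole second after the job is handed in: The carriage rests at the hole opposite the dial indicator (knob within 4 mm of the indicator's line along the travel) with the plunger within 3 mm of fully down; the blade lies flat in its channel within 3 mm of the end stop; the oil stone lies flat on the bench (height (world z) of stone_mid below 0.011 m and angle between stone_mid's own z axis and vertical below 0.1 rad and y of blade_mid in the frame of seat_mid above -0.003 m and x of blade_mid in the frame of seat_mid between -0.004 and 0.004 m and angle between blade_mid's own z axis and vertical below 0.04 rad and y of knob in the frame of dial_head between -0.004 and 0.004 m and value of joint plunger below 0.003 m and velocity of joint carriage between -0.01 and 0.01 m/s); the robot touches nothing.
It fails at once if the dial indicator's head is bumped (over 5 N) (contact force between dial_head and anything else above 5 N).
It fails at once if the cup wheel, the V-block or the brush is shifted by more than 20 mm (distance of any of cup_wheel_l, vee_block, brush from where it was at the start of the episode above 0.02 m).
It also fails if it takes over 61 s, if anything falls off the work surface, if the arm or the gripper's body presses on something with over 40 N, if the wrist force passes 120 N, or if a joint passes its speed limit or range.

## Working session

There is one attempt and no reset: what is moved stays moved. The work goes in short steps, Python scripts to look and compute and a tool call to move; the robot and the scene stay as the last step left them, time stands still between calls to the robot, and variables do not carry over. Pictures are saved under pics/ and viewed, and the job is handed in when it is done.

Besides the shell and the picture viewer there is one more tool, called after "Request:" as name(argument=value, ...), one argument or row to a line, values as JSON. servo_tool: Moves the arm, as the interface text tells. Its arguments: {"type":"object","properties":{"moves":{"type":"array"},"gripper":{"type":"number"}},"required":["moves"]}

```bash
mkdir -p pics; ls
cat > h.py <<'E'
import numpy as np, cv2
from scipy.spatial.transform import Rotation as R
from station import observe, snapshot, close_job, boxes_of, trace, mark_of
np.set_printoptions(precision=4,suppress=True)
def save(p,n): cv2.imwrite('pics/'+n+'.png',cv2.cvtColor(p['frame'],cv2.COLOR_RGB2BGR))
def world(p,u,v,z=None):
    K=p['intrinsics'];k1=p['k1'];T=p['extrinsics']
    d=np.array([(u-K[0,2])/K[0,0],(v-K[1,2])/K[1,1]]);s=d.copy()
    for _ in range(20): s=d/(1+k1*(s@s))
    ray=np.array([s[0],s[1],1])
    if z is None: return T[:3,:3]@(ray*p['range_z'][int(v),int(u)])+T[:3,3]
    w=T[:3,:3]@ray; t=(z-T[2,3])/w[2]; return T[:3,3]+t*w
def proj(p,P):
    K=p['intrinsics'];T=p['extrinsics'];c=T[:3,:3].T@(np.asarray(P)-T[:3,3]);s=c[:2]/c[2];s=s*(1+p['k1']*(s@s))
    return K[0,0]*s[0]+K[0,2],K[1,1]*s[1]+K[1,2]
E
python3 - <<'E'
from h import *
o=observe();print({k:np.round(v,4) for k,v in o.items()})
print(R.from_rotvec(o['tool_rot']).as_matrix())
for n in ('scene','top'):
    p=snapshot(n);save(p,n+'0')
    print(n,p['extrinsics'],p['intrinsics'],p['k1'])
    for t in ['fixture','bar_load','knob','blade_mid','seat_mid','dial_head','dial_tip','stone_mid','cup_wheel_l','vee_block','brush']:
        m=mark_of(p,t)
        print(t,[(np.round(x['at'],4),round(x['score'],2),np.round(proj(p,x['at']))) for x in m])
E
```

```text
pics
{'time_s': np.float64(0.0), 'q': array([ 0.9836,  0.3134,  1.4984, -0.    ,  1.331 , -0.2234]), 'joint_velocities': array([-0.    ,  0.0029,  0.0004,  0.0007,  0.0005,  0.0002]), 'joint_efforts': array([  0.0001, -40.2218, -25.2265,   0.0694,   0.0354,  -0.0001]), 'position': array([0.1867, 0.4904, 0.2124]), 'tool_rot': array([ 0.2845,  1.5524, -0.2864]), 'wrist_force': array([-0.8229, -0.1505,  0.7478]), 'torque': array([-0.041 , -0.0009,  0.0509]), 'finger_gap': np.float64(0.088)}
[[-0.0007  0.3558  0.9346]
 [-0.001   0.9346 -0.3558]
 [-1.     -0.0012 -0.0003]]
scene [[ 0.8586 -0.3764  0.348   0.1088]
 [-0.5124 -0.6521  0.5588 -0.5126]
 [ 0.0166 -0.6581 -0.7528  1.0112]
 [ 0.      0.      0.      1.    ]] [[388.9512   0.     252.076 ]
 [  0.     388.9512 194.769 ]
 [  0.       0.       1.    ]] -0.03427943441182546
fixture [(array([0.5212, 0.0533, 0.0024]), 0.72, array([267., 239.]))]
bar_load [(array([ 0.4442, -0.0416,  0.0238]), 0.97, array([263., 270.]))]
knob [(array([ 0.4483, -0.0415,  0.0722]), 0.45, array([264., 260.]))]
blade_mid [(array([ 0.5107, -0.0696,  0.0365]), 0
[... 1548 characters left out ...]
]))]
dial_head [(array([ 0.5838, -0.0025,  0.0266]), 0.61, array([310., 166.]))]
dial_tip [(array([0.5417, 0.0119, 0.0542]), 0.81, array([306., 178.])), (array([ 0.5964,  0.3277, -0.0013]), 0.42, array([211., 161.]))]
stone_mid [(array([0.3957, 0.6135, 0.0042]), 0.77, array([124., 218.])), (array([0.4653, 0.1216, 0.0325]), 0.7, array([272., 201.])), (array([0.4187, 0.4586, 0.0038]), 0.49, array([170., 213.])), (array([ 0.5842, -0.0027,  0.0283]), 0.3, array([310., 166.]))]
cup_wheel_l [(array([0.5979, 0.3271, 0.0005]), 0.64, array([211., 160.]))]
vee_block [(array([ 0.4083, -0.2142, -0.0034]), 0.55, array([371., 221.]))]
brush [(array([ 0.3818,  0.0803, -0.0008]), 0.73, array([283., 227.]))]
```

Run:
```python
import cv2
a=cv2.imread('pics/scene0.png');b=cv2.imread('pics/top0.png')
cv2.imwrite('pics/s_crop.png',cv2.resize(a[130:360,150:370],None,fx=2.6,fy=2.6,interpolation=3))
cv2.imwrite('pics/t_crop.png',cv2.resize(b[120:260,90:390],None,fx=2.6,fy=2.6,interpolation=3))
```

```text
(no output)
```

View pics/s_crop.png

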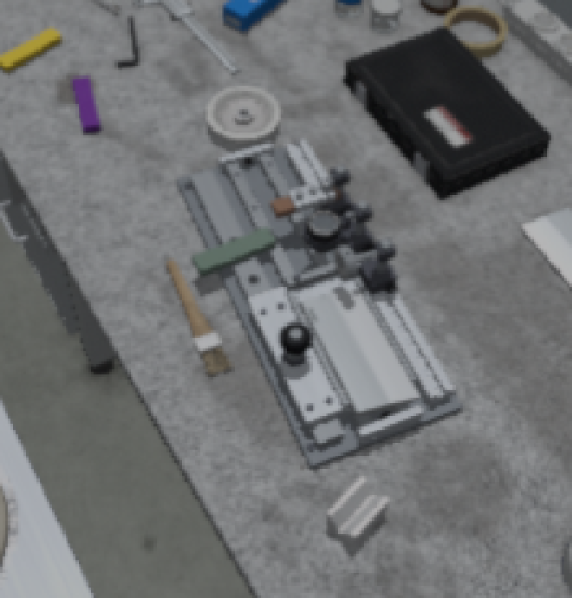

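View pics/t_crop.png

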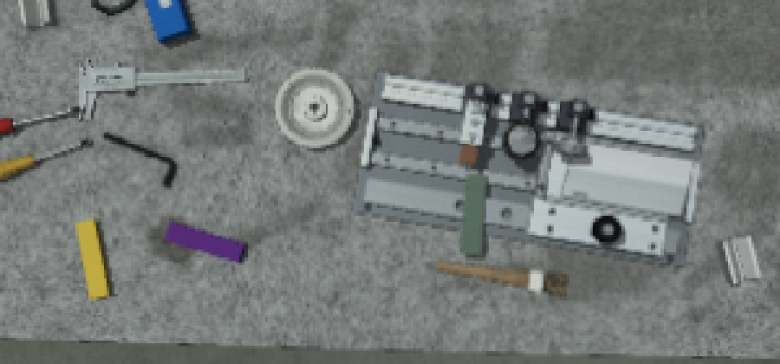

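Candidates for the oil stone: green bar across the slide (top px 272,201; scene 240,227), purple bar (170,213 / 184,170), yellow bar (124,218). By description it is the green one on the index bar. Now refining the geometry.

```bash
cat > fit.py <<'E'
from h import *
def pts(p,m):
    v,u=np.nonzero(m); return np.array([world(p,a,b) for a,b in zip(u,v)])
def rect(P,lo,hi):
    P=P[(P[:,2]>lo)&(P[:,2]<hi)]
    (c,s,a)=cv2.minAreaRect((P[:,:2]*1000).astype(np.float32)); return np.round(c,1),np.round(s,1),round(a,2),len(P),np.round(P.mean(0)*1000,1)
E
python3 - <<'E'
from fit import *
for n in ('top','scene'):
    p=snapshot(n)
    for t,lo,hi in [('fixture',-.01,.2),('fixture',.004,.016),('blade_mid',.035,.055),('stone_mid',.02,.05),('knob',.07,.1),('carriage',.028,.045),('dial_head',.02,.2),('brush',-.01,.1),('vee_block',-.01,.1)]:
        r=trace(p,t)
        for k in r[:3]:
            P=pts(p,k['region'])
            if ((P[:,2]>lo)&(P[:,2]<hi)).sum()>5: print(n,t,round(k['score'],2),*rect(P,lo,hi))
E
python3 - <<'E'
import cv2
a=cv2.imread('pics/scene0.png');b=cv2.imread('pics/top0.png')
cv2.imwrite('pics/s_c2.png',cv2.resize(a[190:310,210:330],None,fx=5,fy=5,interpolation=2))
cv2.imwrite('pics/t_c2.png',cv2.resize(b[140:230,225:370],None,fx=5.5,fy=5.5,interpolation=2))
E
```

```text
top fixture 0.76 [521.7  50.8] [437.7 190.5] 81.6 5223 [514.3  71.2  23.5]
top fixture 0.76 [522.1  50.4] [429.2 185.9] 81.86 1946 [515.3 108.7  10.2]
top stone_mid 0.75 [460.5 121.6] [23.4 95.3] 85.64 203 [459.5 121.   36.4]
top knob 0.39 [565.4   4.2] [32.  64.9] 85.27 53 [570.8   3.5  93.5]
top carriage 0.97 [490.5 -39.4] [168.1 129.2] 81.61 830 [465.1 -22.   36.9]
top dial_head 0.59 [567.1   1.7] [40.7 69.6] 74.12 200 [567.4   3.1  80. ]
top brush 0.78 [381.8  82. ] [160.7  23. ] 84.45 249 [383.2  73.5   9.2]
top vee_block 0.51 [ 412.9 -216.1] [58.4 39.1] 14.92 233 [ 413.4 -213.7   23.1]
scene fixture 0.67 [525.1  55.4] [441.3 189.8] 81.98 4756 [498.8  27.9  24.4]
scene fixture 0.67 [520.1  50.6] [429.2 183.6] 82.33 1677 [492.5  49.7   9.9]
scene blade_mid 0.7 [512.3 -68.8] [152.9  75.6] 81.59 1102 [508.8 -71.   44.3]
scene stone_mid 0.67 [491.4 -39.8] [171.8 129. ] 81.81 1068 [465.2 -32.7  37.1]
scene knob 0.71 [444.1 -43.1] [29.9 25.2] 59.41 90 [443.8 -43.7  80.6]
scene carriage 0.78 [495.8 -40.2] [171.5 137.7] 81.82 1042 [469.9 -35.   36.9]
scene dial_head 0.68 [569.9   8.4] [61.8 70.1] 74.01 322 [569.3  -1.1  71.5]
scene brush 0.78 [385.9  81.6] [163.1  29.1] 83.45 297 [383.   63.6   7.9]
scene vee_block 0.68 [ 413.6 -215.4] [61.8 37.6] 15.28 370 [ 408.1 -217.8   22.1]
```

View pics/s_c2.png

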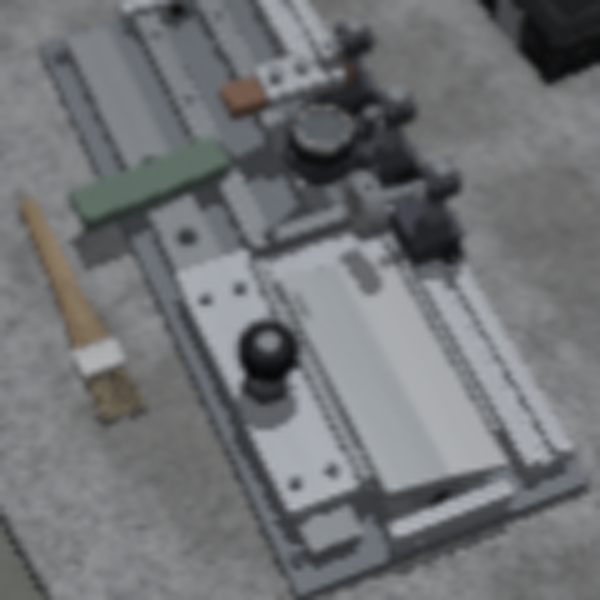

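View pics/t_c2.png

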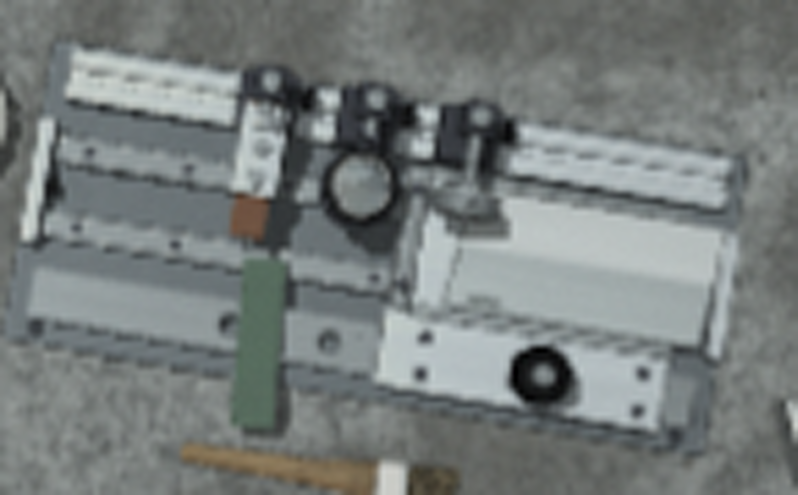

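Crop shows the green bar across the index bar at top crop (258,345), clear of the heads; the head at the first hole (nearest the carriage) is the dial. Fixture ≈ (0.521, 0.051), yaw −8.1°. First turning, then going above the stone.

Add to h.py:
```python
def go(target,yaw=None):
    o=observe();M=R.from_rotvec(o['tool_rot']).as_matrix();d=M.T@(np.array(target)-o['position'])
    print('t',o['time_s'],'pos',o['position'],'yawY',np.degrees(np.arctan2(M[1,1],M[0,1])),'tilt',M[2,1],M[2,2],'gap',o['finger_gap'],'F',o['wrist_force'])
    print('delta tool mm',d*1000,'units',d/0.3)
th=-0.1414
def F(x,y,z): return np.array([.521+np.cos(th)*x-np.sin(th)*y,.0506+np.sin(th)*x+np.cos(th)*y,z])
```

```text
(no output)
```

Request:
servo_tool(
  moves=[
    {"linear": [0,0,0],"twist": [-0.934,0,0]},
    {"linear": [0,-0.05,0.05],"twist": [-0.934,0,0]},
    {"linear": [0,-0.09,0.09],"twist": [-0.934,0,0]},
    {"linear": [0.03,-0.11,0.11],"twist": [0,0,0]},
    {"linear": [0.03,-0.11,0.11],"twist": [0,0,0]},
    {"linear": [0.03,-0.11,0.11],"twist": [0,0,0]},
    {"linear": [0.03,-0.11,0.11],"twist": [0,0,0]},
    {"linear": [0.03,-0.11,0.11],"twist": [0,0,0]},
    {"linear": [0.03,-0.11,0.11],"twist": [0,0,0]},
    {"linear": [0.03,-0.11,0.11],"twist": [0,0,0]},
  ],
)

```text
time_s: 3.2
position: [0.4151, 0.1772, 0.1498]
tool_rot: [0.11, 1.567, -0.11]
wrist_force: [0.5, 1.5, 0.4]
finger_gap: 0.0879
```

```bash
python3 -c "
from h import *
go([.4405,.1231,.10])"
```

```text
t 3.2 pos [0.4151 0.1772 0.1498] yawY 81.99085129947815 tilt 0.0003046228591485761 0.000660167175772719 gap 0.08792600892168609 F [0.5332 1.4617 0.3673]
delta tool mm [ 49.8276 -50.0818  32.6245] units [ 0.1661 -0.1669  0.1087]
```

Request:
servo_tool(
  moves=[
    {"linear": [0.08,-0.08,0.054],"twist": [0,0,0]},
    {"linear": [0.08,-0.08,0.054],"twist": [0,0,0]},
    {"linear": [0,0,0],"twist": [0,0,0]},
    {"linear": [0,0,0],"twist": [0,0,0]},
  ],
  gripper=0.3,
)

```text
time_s: 3.6
position: [0.4395, 0.1269, 0.102]
tool_rot: [0.111, 1.569, -0.11]
wrist_force: [-0.4, -0.0, 0.6]
finger_gap: 0.0587
```

```bash
python3 -c "
from h import *
go([.4405,.1231,.024])
p=snapshot('top');save(p,'t1');m=mark_of(p,'stone_mid');print([(x['at'],x['score']) for x in m])
p=snapshot('scene');save(p,'s1')
b=cv2.imread('pics/s1.png');cv2.imwrite('pics/s1c.png',cv2.resize(b[150:310,170:330],None,fx=3.7,fy=3.7))"
```

```text
t 3.6 pos [0.4395 0.1269 0.102 ] yawY 81.9364531472873 tilt 7.507771055036139e-05 -0.0005927325282867879 gap 0.058724975443588304 F [-0.3602 -0.0484  0.5706]
delta tool mm [78.0389 -3.6516  1.5467] units [ 0.2601 -0.0122  0.0052]
[([0.42, 0.4575, 0.0056], 0.75), ([0.3936, 0.6133, 0.0047], 0.62), ([0.4634, 0.1226, 0.0307], 0.57)]
```

View pics/s1c.png

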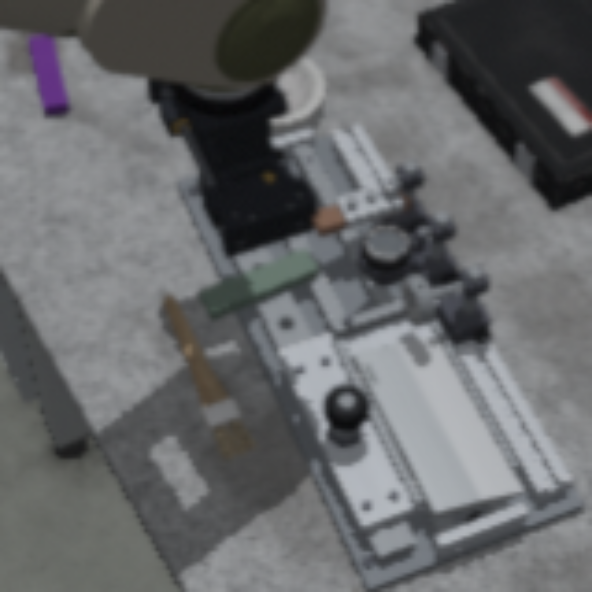

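The stone lies where measured (crop ~260,285), the gripper above and behind it in this view. Descending and gripping.

Request:
servo_tool(
  moves=[
    {"linear": [0.08,-0.006,0.002],"twist": [0,0,0]},
    {"linear": [0.08,-0.006,0.003],"twist": [0,0,0]},
    {"linear": [0.06,0,0],"twist": [0,0,0]},
    {"linear": [0.04,0,0],"twist": [0,0,0]},
    {"linear": [0,0,0],"twist": [0,0,0]},
  ],
)

```text
time_s: 4.25
position: [0.4398, 0.1239, 0.0234]
tool_rot: [0.109, 1.57, -0.109]
wrist_force: [-0.3, 0.4, 1.1]
finger_gap: 0.0575
```

Request:
servo_tool(
  moves=[
    {"linear": [0,0,0],"twist": [0,0,0]},
    {"linear": [0,0,0],"twist": [0,0,0]},
    {"linear": [0,0,0],"twist": [0,0,0]},
    {"linear": [0,0,0],"twist": [0,0,0]},
    {"linear": [0,0,0],"twist": [0,0,0]},
    {"linear": [0,0,0],"twist": [0,0,0]},
  ],
  gripper=-0.7,
)

```text
time_s: 4.85
position: [0.4406, 0.1231, 0.024]
tool_rot: [0.11, 1.568, -0.11]
wrist_force: [-0.6, 0.1, 0.6]
finger_gap: 0.0141
```

```bash
python3 -c "
from h import *
go([.385,.28,.1])"
```

```text
t 4.85 pos [0.4406 0.1231 0.024 ] yawY 81.99806901367498 tilt 1.548402564155449e-05 0.00012942253297698603 gap 0.01414860641722844 F [-0.6049  0.1275  0.5724]
delta tool mm [-75.9981 147.6008 -76.8768] units [-0.2533  0.492  -0.2563]
```

```bash
python3 -c "
from h import *
p=snapshot('scene');save(p,'s2')
b=cv2.imread('pics/s2.png');cv2.imwrite('pics/s2c.png',cv2.resize(b[180:300,180:300],None,fx=5,fy=5,interpolation=2))
p=snapshot('top');save(p,'t2')
b=cv2.imread('pics/t2.png');cv2.imwrite('pics/t2c.png',cv2.resize(b[150:260,220:340],None,fx=5,fy=5,interpolation=2))"
```

```text
(no output)
```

View pics/s2c.png

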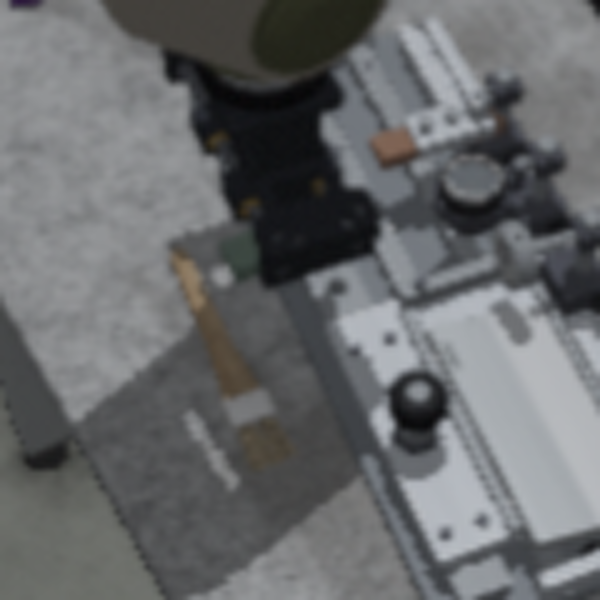

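View pics/t2c.png

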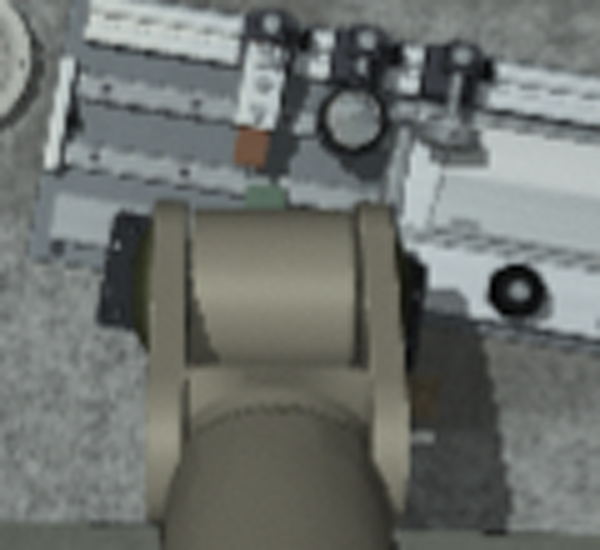

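Request:
servo_tool(
  moves=[
    {"linear": [0,0,0],"twist": [0,0,0]},
    {"linear": [0,0,0],"twist": [0,0,0]},
  ],
  gripper=-1,
)

```text
time_s: 5.15
position: [0.4405, 0.1232, 0.0239]
tool_rot: [0.11, 1.568, -0.11]
wrist_force: [0.3, -0.2, 0.7]
finger_gap: 0.0003
```

```bash
python3 -c "
from h import *
go([.385,.28,.1])
p=snapshot('scene')
D=p['range_z'];G=p['frame'].astype(int)
# green points
m=(G[...,1]>G[...,0]+8)&(G[...,1]>G[...,2]+5)
from fit import pts
m[:, :210]=0;m[:,270:]=0;m[:200]=0;m[255:]=0
P=pts(p,m);print(len(P),np.round(P*1000)[::3])
p=snapshot('top');G=p['frame'].astype(int);m=(G[...,1]>G[...,0]+8)&(G[...,1]>G[...,2]+5);m[:,:250]=0;m[:,300:]=0;m[:180]=0;m[230:]=0;P=pts(p,m);print(len(P),np.round(P*1000)[::3])
"
```

```text
t 5.15 pos [0.4405 0.1232 0.0239] yawY 82.00010381345962 tilt -7.910275063138794e-06 -3.755016268980338e-05 gap 0.00029531058693323684 F [ 0.2519 -0.2481  0.6519]
delta tool mm [-76.1091 147.5885 -76.838 ] units [-0.2537  0.492  -0.2561]
31 [[432. 137.  36.]
 [426. 134.  38.]
 [417. 136.  36.]
 [425. 131.  37.]
 [418. 132.  35.]
 [429. 125.  36.]
 [422. 125.  35.]
 [414. 123.  37.]
 [422. 118.  38.]
 [414. 118.  39.]
 [417. 116.  33.]]
39 [[ 512.  131.   19.]
 [ 511.  121.   37.]
 [ 512.  111.   25.]
 [ 507.  125.   38.]
 [ 507.  115.   38.]
 [ 428.  153. 1268.]
 [ 504.  121.   35.]
 [ 504.  111.   36.]
 [ 501.  128.   39.]
 [ 501.  118.   37.]
 [ 501.  108.   34.]
 [ 498.  124.   34.]
 [ 498.  115.   39.]]
```

```bash
python3 -c "
from h import *
p=snapshot('scene')
for P in ([.4405,.1232,.016],[.4405,.1232,.024],[.4405,.1232,.035],[.4405,.1232,.08],[.43,.03,.08],[.45,.216,.08]): print(P,proj(p,P))
for v in range(224,246,3):
  print(v,[tuple(np.round(world(p,u,v)*1000).astype(int)) for u in range(224,262,5)])
a=p['frame'][200:260,205:275].copy()
a=np.clip(a.astype(float)*1.8,0,255).astype(np.uint8)
cv2.imwrite('pics/s3c.png',cv2.cvtColor(cv2.resize(a,None,fx=9,fy=9,interpolation=2),cv2.COLOR_RGB2BGR))"
```

```text
[0.4405, 0.1232, 0.016] (np.float64(233.74150994038462), np.float64(231.58566718132658))
[0.4405, 0.1232, 0.024] (np.float64(233.69266677218425), np.float64(230.08286791380084))
[0.4405, 0.1232, 0.035] (np.float64(233.62473827814784), np.float64(227.99182655889345))
[0.4405, 0.1232, 0.08] (np.float64(233.3372167958992), np.float64(219.12778295712138))
[0.43, 0.03, 0.08] (np.float64(245.90235977528494), np.float64(242.88406228807204))
[0.45, 0.216, 0.08] (np.float64(221.6936119131472), np.float64(197.71813679956688))
224 [(np.int64(433), np.int64(175), np.int64(0)), (np.int64(447), np.int64(167), np.int64(1)), (np.int64(407), np.int64(55), np.int64(157)), (np.int64(417), np.int64(47), np.int64(159)), (np.int64(430), np.int64(41), np.int64(157)), (np.int64(444), np.int64(37), np.int64(152)), (np.int64(454), np.int64(28), np.int64(156)), (np.int64(528), np.int64(114), np.int64(7))]
227 [(np.int64(428), np.int64(165), np.int64(-1)), (np.int64(430), np.int64(133), np.int64(36)), (np.int64(402), np.int64(47), np.int64(155)), (np.int64(414), np.int64(41), np.int64(154)), (np.int64(425), np.
[... 1665 characters left out ...]
t64(115), np.int64(-1)), (np.int64(414), np.int64(107), np.int64(-2)), (np.int64(428), np.int64(99), np.int64(-1)), (np.int64(438), np.int64(86), np.int64(7)), (np.int64(448), np.int64(72), np.int64(18)), (np.int64(460), np.int64(62), np.int64(22)), (np.int64(468), np.int64(46), np.int64(36)), (np.int64(480), np.int64(38), np.int64(38))]
245 [(np.int64(393), np.int64(100), np.int64(7)), (np.int64(408), np.int64(96), np.int64(0)), (np.int64(421), np.int64(88), np.int64(1)), (np.int64(434), np.int64(78), np.int64(4)), (np.int64(445), np.int64(67), np.int64(9)), (np.int64(449), np.int64(44), np.int64(38)), (np.int64(461), np.int64(35), np.int64(39)), (np.int64(476), np.int64(30), np.int64(35))]
```

View pics/s3c.png

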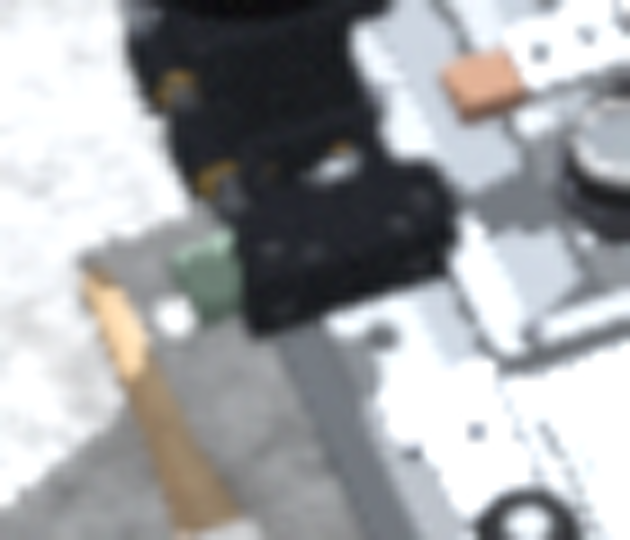

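The jaws shut empty although the stone still lies there at z 24–37 mm. I'll raise the tool and turn it so the camera can see where the fingertips really are.

Request:
servo_tool(
  moves=[
    {"linear": [-0.12,0,0],"twist": [0,0,0]},
    {"linear": [-0.12,0,0],"twist": [-1,0,0]},
    {"linear": [0,0.05,-0.05],"twist": [-1,0,0]},
    {"linear": [0,0.05,-0.05],"twist": [-1,0,0]},
    {"linear": [0,0,0],"twist": [-1,0,0]},
    {"linear": [0,0,0],"twist": [-1,0,0]},
    {"linear": [0,0,0],"twist": [-1,0,0]},
    {"linear": [0,0,0],"twist": [-1,0,0]},
    {"linear": [0,0,0],"twist": [-1,0,0]},
    {"linear": [0,0,0],"twist": [0,0,0]},
  ],
  gripper=0.3,
)

```text
time_s: 6.3
position: [0.4111, 0.1537, 0.0959]
tool_rot: [-0.393, 1.535, 0.393]
wrist_force: [0.4, -0.1, -0.2]
finger_gap: 0.0572
```

```bash
python3 -c "
from h import *
o=observe();print(o['position'],o['q'],o['finger_gap'])
p=snapshot('scene')
P=o['position']
print(proj(p,P),proj(p,P-[0,0,.008]))
a=p['frame'][120:270,150:310].copy()
a=np.clip(a.astype(float)*1.8,0,255).astype(np.uint8)
cv2.imwrite('pics/s4c.png',cv2.cvtColor(cv2.resize(a,None,fx=4,fy=4,interpolation=2),cv2.COLOR_RGB2BGR))"
```

```text
[0.4111 0.1537 0.0959] [ 0.0896  0.2671  1.8984 -0.0001  0.976  -1.9822] 0.05720903836820012
(np.float64(219.7340722465115), np.float64(212.79574749337377)) (np.float64(219.85651170698065), np.float64(214.44876138961996))
```

View pics/s4c.png

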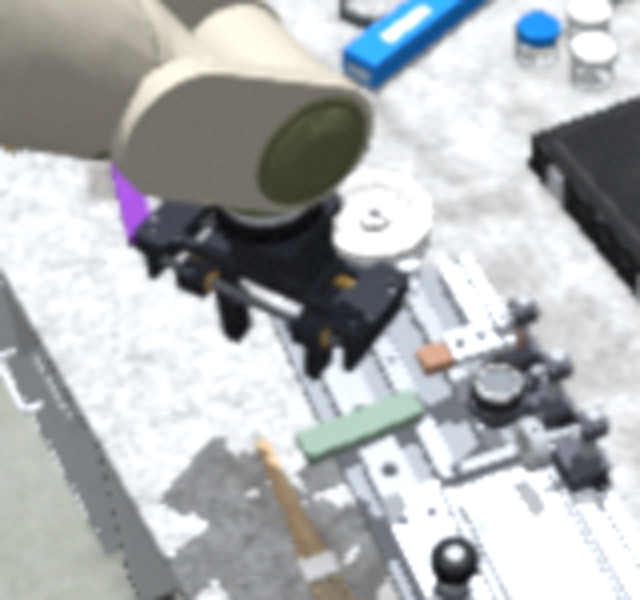

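```bash
python3 -c "
from h import *
p=snapshot('scene')
for (u0,v0) in ((209,204),(229,213)):
  for v in range(v0-5,v0+4): print(v,[tuple(np.round(world(p,u,v)*1000).astype(int).tolist()) for u in range(u0-3,u0+4)])
o=observe();M=R.from_rotvec(o['tool_rot']).as_matrix()
for s in (1,-1):
  for h in (0,.008): print(s,h,o['position']+M@[h,s*.0286,0], proj(p,o['position']+M@[h,s*.0286,0]))
"
```

```text
199 [(383, 182, 147), (386, 181, 146), (388, 177, 149), (390, 176, 149), (394, 178, 144), (399, 181, 139), (402, 181, 137)]
200 [(384, 185, 139), (387, 184, 138), (387, 177, 145), (390, 175, 146), (394, 178, 140), (397, 178, 138), (402, 181, 133)]
201 [(383, 183, 137), (385, 181, 138), (388, 179, 139), (391, 178, 138), (393, 177, 137), (397, 179, 133), (402, 183, 127)]
202 [(384, 186, 129), (385, 181, 133), (387, 179, 134), (389, 176, 137), (393, 177, 133), (397, 178, 130), (401, 180, 125)]
203 [(383, 185, 126), (385, 182, 127), (388, 180, 128), (389, 176, 132), (392, 177, 129), (397, 180, 123), (440, 275, -1)]
204 [(421, 281, -1), (386, 184, 121), (388, 181, 123), (389, 176, 127), (392, 176, 126), (434, 271, 2), (109, -513, 1011)]
205 [(418, 276, 0), (421, 275, 0), (424, 273, 0), (389, 178, 120), (431, 272, -3), (434, 270, -3), (435, 265, 2)]
206 [(416, 272, 0), (419, 269, 2), (422, 268, 2), (426, 269, -2), (428, 265, 1), (431, 265, -1), (434, 262, 0)]
207 [(415, 270, -1), (418, 267, -1), (422, 270, -6), (424, 265, -2), (426, 262, 0), (429, 260, 0), (432, 259, -1)]
208 [(418, 124, 1
[... 743 characters left out ...]
, (458, 201, 8), (421, 117, 124), (423, 115, 125), (466, 194, 11), (465, 185, 22), (467, 182, 23)]
215 [(453, 197, 11), (456, 198, 8), (459, 194, 10), (461, 193, 10), (465, 192, 9), (464, 185, 17), (465, 178, 25)]
216 [(453, 199, 4), (456, 197, 4), (457, 192, 9), (460, 190, 9), (462, 188, 10), (465, 185, 11), (462, 174, 26)]
1 0 [0.3975 0.1788 0.0959] (np.float64(211.8549591623195), np.float64(208.93695511712673))
1 0.008 [0.3975 0.1788 0.0879] (np.float64(212.0163763307256), np.float64(210.596600715863))
-1 0 [0.4248 0.1286 0.0959] (np.float64(227.73928743823996), np.float64(216.71999941762914))
-1 0.008 [0.4248 0.1286 0.0879] (np.float64(227.82109468087785), np.float64(218.36589026654914))
```

Picture: fingertips at px (209,204) and (229,213), depth-measured z ≈ 0.121, while the reported TCP z implies 0.088. The body underside disagrees by the same ~34 mm. So the real tool is ~33 mm higher than reported; xy agrees. I'll correct for that and verify by touch.

Request:
servo_tool(
  moves=[
    {"linear": [0,0,0],"twist": [1,0,0]},
    {"linear": [0,0,0],"twist": [1,0,0]},
    {"linear": [0,0,0],"twist": [1,0,0]},
    {"linear": [0,0,0],"twist": [1,0,0]},
    {"linear": [0,0,0],"twist": [1,0,0]},
    {"linear": [0,0,0],"twist": [1,0,0]},
    {"linear": [0,-0.04,0.04],"twist": [1,0,0]},
    {"linear": [0.05,-0.05,0.05],"twist": [1,0,0]},
    {"linear": [0,0,0],"twist": [0,0,0]},
  ],
)

```text
time_s: 7.3
position: [0.4379, 0.1249, 0.0798]
tool_rot: [0.113, 1.569, -0.114]
wrist_force: [-0.4, -0.0, -0.6]
finger_gap: 0.0571
```

```bash
python3 -c "
from h import *
go([.435,.1235,-.010])"
```

```text
t 7.3 pos [0.4379 0.1249 0.0798] yawY 81.7311410663578 tilt -0.0004693163146674978 -0.0015299713555679273 gap 0.057067012336014335 F [-0.42   -0.0434 -0.5696]
delta tool mm [89.8453 -1.7625 -2.5131] units [ 0.2995 -0.0059 -0.0084]
```

Request:
servo_tool(
  moves=[
    {"linear": [0.1,-0.005,-0.008],"twist": [0,0,0]},
    {"linear": [0.08,0,0],"twist": [0,0,0]},
    {"linear": [0.05,0,0],"twist": [0,0,0]},
    {"linear": [0.03,0,0],"twist": [0,0,0]},
    {"linear": [0.02,0,0],"twist": [0,0,0]},
    {"linear": [0.015,0,0],"twist": [0,0,0]},
    {"linear": [0,0,0],"twist": [0,0,0]},
  ],
)

```text
time_s: 8.0
position: [0.4349, 0.125, -0.0075]
tool_rot: [0.11, 1.568, -0.11]
wrist_force: [0.2, 0.3, -0.6]
finger_gap: 0.0575
```

Request:
servo_tool(
  moves=[
    {"linear": [0,0,0],"twist": [0,0,0]},
    {"linear": [0,0,0],"twist": [0,0,0]},
    {"linear": [0,0,0],"twist": [0,0,0]},
    {"linear": [0,0,0],"twist": [0,0,0]},
    {"linear": [0,0,0],"twist": [0,0,0]},
  ],
  gripper=-0.7,
)

```text
time_s: 8.5
position: [0.435, 0.1249, -0.0075]
tool_rot: [0.11, 1.568, -0.11]
wrist_force: [-0.0, 0.2, 0.4]
finger_gap: 0.0248
```

```bash
python3 -c "
from h import *
go([.385,.28,.05])"
```

```text
t 8.5 pos [ 0.435   0.1249 -0.0075] yawY 81.99572966325836 tilt 1.0705182914391709e-05 0.00017788695321263592 gap 0.0247577713317402 F [-0.0453  0.2013  0.3935]
delta tool mm [-57.4709 146.6223 -71.0526] units [-0.1916  0.4887 -0.2368]
```

Gripped at 24.8 mm. Lifting and carrying to the free bench front-left.

Request:
servo_tool(
  moves=[
    {"linear": [-0.06,0,0],"twist": [0,0,0]},
    {"linear": [-0.06,0,0],"twist": [0,0,0]},
    {"linear": [0,0.06,-0.02],"twist": [0,0,0]},
    {"linear": [0,0.1,-0.06],"twist": [0,0,0]},
    {"linear": [0,0.1,-0.06],"twist": [0,0,0]},
    {"linear": [0,0.1,-0.05],"twist": [0,0,0]},
    {"linear": [0,0.09,-0.03],"twist": [0,0,0]},
    {"linear": [0.02,0.04,-0.017],"twist": [0,0,0]},
    {"linear": [0.05,0,0],"twist": [0,0,0]},
    {"linear": [0.05,0,0],"twist": [0,0,0]},
  ],
)

```text
time_s: 9.5
position: [0.3849, 0.2803, -0.0084]
tool_rot: [0.109, 1.568, -0.109]
wrist_force: [-0.1, -0.7, -0.5]
finger_gap: 0.0248
```

```bash
python3 -c "
from h import *
go([.385,.28,-.0315])
p=snapshot('scene')
a=p['frame'][120:270,150:310].copy()
a=np.clip(a.astype(float)*1.6,0,255).astype(np.uint8)
cv2.imwrite('pics/s5c.png',cv2.cvtColor(cv2.resize(a,None,fx=4,fy=4,interpolation=2),cv2.COLOR_RGB2BGR))"
```

```text
t 9.5 pos [ 0.3849  0.2803 -0.0084] yawY 82.04189746545397 tilt -9.000047336181483e-05 0.00011387266425416653 gap 0.02480497786331507 F [-0.0667 -0.73   -0.4542]
delta tool mm [23.1118 -0.2931  0.1651] units [ 0.077  -0.001   0.0006]
```

View pics/s5c.png

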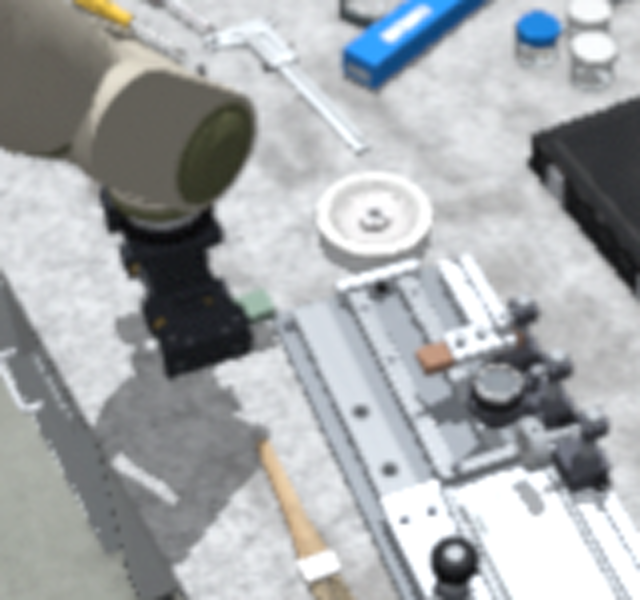

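Stone's end (crop 258,305) is close to the base corner (285,320); I'll shift 45 mm further +y before setting it down.

Request:
servo_tool(
  moves=[
    {"linear": [0,0.08,-0.01],"twist": [0,0,0]},
    {"linear": [0,0.07,-0.02],"twist": [0,0,0]},
    {"linear": [0.04,0,0],"twist": [0,0,0]},
    {"linear": [0.02,0,0],"twist": [0,0,0]},
    {"linear": [0.01,0,0],"twist": [0,0,0]},
    {"linear": [0,0,0],"twist": [0,0,0]},
  ],
)

```text
time_s: 10.15
position: [0.382, 0.3256, -0.0256]
tool_rot: [0.11, 1.569, -0.11]
wrist_force: [-18.3, -5.1, 50.7]
finger_gap: 0.0246
```

Fingertips touched the bench (they stand ~6 mm below the stone); backing off and releasing.

Request:
servo_tool(
  moves=[
    {"linear": [-0.02,0,0],"twist": [0,0,0]},
    {"linear": [0,0,0],"twist": [0,0,0]},
  ],
)

```text
time_s: 10.35
position: [0.3826, 0.3253, -0.0224]
tool_rot: [0.11, 1.568, -0.11]
wrist_force: [1.1, 0.1, -1.2]
finger_gap: 0.0247
```

```bash
python3 -c "
from h import *
go([.385,.325,-.02])"
```

```text
t 10.35 pos [ 0.3826  0.3253 -0.0224] yawY 81.94950807246315 tilt 3.278006196022476e-05 0.0003211805389732869 gap 0.024671800167154676 F [ 1.0614  0.1382 -1.1664]
delta tool mm [-2.3934  0.0566  2.3771] units [-0.008   0.0002  0.0079]
```

Request:
servo_tool(
  moves=[
    {"linear": [0,0,0],"twist": [0,0,0]},
    {"linear": [0,0,0],"twist": [0,0,0]},
    {"linear": [0,0,0],"twist": [0,0,0]},
    {"linear": [-0.06,0,0],"twist": [0,0,0]},
    {"linear": [-0.15,0,0],"twist": [0,0,0]},
    {"linear": [-0.12,0,-0.1],"twist": [0,0,0]},
    {"linear": [-0.1,-0.05,-0.05],"twist": [0,0,0]},
    {"linear": [0,0,0],"twist": [0,0,0]},
  ],
  gripper=0.2,
)

```text
time_s: 11.15
position: [0.3354, 0.3178, 0.1094]
tool_rot: [0.111, 1.564, -0.107]
wrist_force: [0.8, 1.2, 0.2]
finger_gap: 0.0528
```

```bash
python3 -c "
from fit import *
go(F(.009,-.245,.08))
p=snapshot('scene');save(p,'s6')
print([(x['at'],round(x['score'],2)) for x in mark_of(p,'stone_mid')])
for k in trace(p,'blade_mid')[:2]: print(k['score'],rect(pts(p,k['region']),.035,.055))
G=p['frame'].astype(int);m=(G[...,1]>G[...,0]+8)&(G[...,1]>G[...,2]+5);P=pts(p,m);s=(abs(P[:,1]-.32)<.07)&(abs(P[:,0]-.4)<.1);P=P[s];print(len(P),rect(P,-.02,.06),P[:,2].min(),P[:,2].max())
A=np.c_[P[:,:2],np.ones(len(P))];print(np.linalg.lstsq(A,P[:,2],rcond=None)[0])
a=p['frame'][100:340,150:350].copy()
a=np.clip(a.astype(float)*1.6,0,255).astype(np.uint8)
cv2.imwrite('pics/s6c.png',cv2.cvtColor(cv2.resize(a,None,fx=2.5,fy=2.5,interpolation=2),cv2.COLOR_RGB2BGR))"
```

```text
t 11.15 pos [0.3354 0.3178 0.1094] yawY 82.0611836280275 tilt 0.0029428395691011855 0.004078830073463824 gap 0.052817924443502216 F [0.8062 1.1978 0.1776]
delta tool mm [  28.9437 -484.1637  228.9051] units [ 0.0965 -1.6139  0.763 ]
[([0.411, 0.3271, 0.0072], 0.72), ([0.3916, 0.6105, 0.0078], 0.45), ([0.4168, 0.4617, 0.0054], 0.42)]
0.68 (array([511.3, -69. ]), array([156.7,  74.8]), 80.22, 1171, array([508.5, -72.6,  44.1]))
0.28 (array([491.6, -49. ]), array([189.2, 132.6]), 81.45, 826, array([478.3, -28.6,  39.6]))
168 (array([407.7, 321.1]), array([26.6, 96.3]), 85.03, 168, array([407.7, 320.5,  12.1])) 0.006367822570234383 0.017667655629268975
[-0.0054  0.0106  0.0109]
```

View pics/s6c.png

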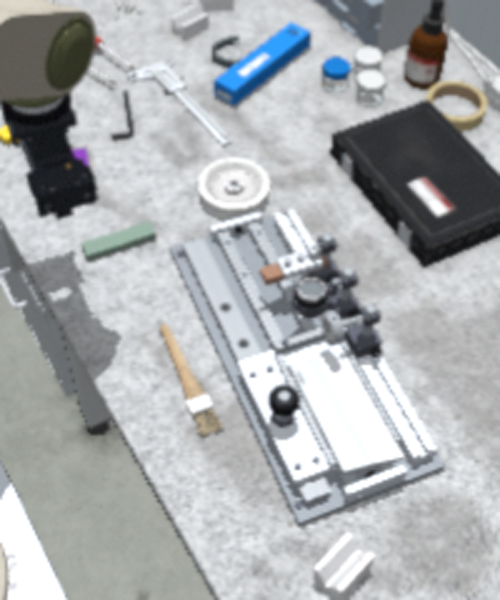

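Stone lies flat on the bench (top z ≈12 mm, level). Blade end is ≈20 mm from home. Going round to the loading end, jaws shut.

Request:
servo_tool(
  moves=[
    {"linear": [0,-0.08,0.03],"twist": [0,0,0]},
    {"linear": [0,-0.14,0.05],"twist": [0,0,0]},
    {"linear": [0,-0.14,0.05],"twist": [0,0,0]},
    {"linear": [0,-0.14,0.05],"twist": [0,0,0]},
    {"linear": [0,-0.14,0.07],"twist": [0,0,0]},
    {"linear": [0,-0.14,0.07],"twist": [0,0,0]},
    {"linear": [0,-0.14,0.07],"twist": [0,0,0]},
    {"linear": [0,-0.14,0.07],"twist": [0,0,0]},
    {"linear": [0,-0.14,0.07],"twist": [0,0,0]},
    {"linear": [0,-0.14,0.07],"twist": [0,0,0]},
  ],
  gripper=-1,
)

```text
time_s: 12.3
position: [0.4581, -0.1078, 0.105]
tool_rot: [0.111, 1.57, -0.11]
wrist_force: [0.8, 0.1, 0.1]
finger_gap: 0.0003
```

```bash
python3 -c "
from fit import *
go(F(.009,-.245,.02))"
```

```text
t 12.3 pos [ 0.4581 -0.1078  0.105 ] yawY 81.94730334177241 tilt 0.0008469388702677105 -0.002261526765494959 gap 0.0003363712147343744 F [0.8337 0.0753 0.1404]
delta tool mm [ 84.7755 -79.4351  49.1015] units [ 0.2826 -0.2648  0.1637]
```

Request:
servo_tool(
  moves=[
    {"linear": [0,-0.12,0.08],"twist": [0,0,0]},
    {"linear": [0,-0.1,0.06],"twist": [0,0,0]},
    {"linear": [0.04,-0.05,0.02],"twist": [0,0,0]},
    {"linear": [0.12,0,0],"twist": [0,0,0]},
    {"linear": [0.1,0,0],"twist": [0,0,0]},
    {"linear": [0.04,0,0],"twist": [0,0,0]},
    {"linear": [0,0,0],"twist": [0,0,0]},
  ],
)

```text
time_s: 13.0
position: [0.4934, -0.192, 0.0144]
tool_rot: [0.112, 1.572, -0.108]
wrist_force: [-0.3, 0.4, 0.3]
finger_gap: 0.0004
```

```bash
python3 -c "
from fit import *
go(F(.009,-.220,.0137))
p=snapshot('scene')
a=p['frame'][190:340,210:350].copy()
a=np.clip(a.astype(float)*1.6,0,255).astype(np.uint8)
cv2.imwrite('pics/s7c.png',cv2.cvtColor(cv2.resize(a,None,fx=4,fy=4,interpolation=2),cv2.COLOR_RGB2BGR))"
```

```text
t 13.0 pos [ 0.4934 -0.192   0.0144] yawY 81.98630039497617 tilt 0.0018738918804746957 -0.0038794468945073657 gap 0.00036026232398443317 F [-0.2805  0.398   0.2566]
delta tool mm [ 0.6994 24.0603  2.2083] units [0.0023 0.0802 0.0074]
```

View pics/s7c.png

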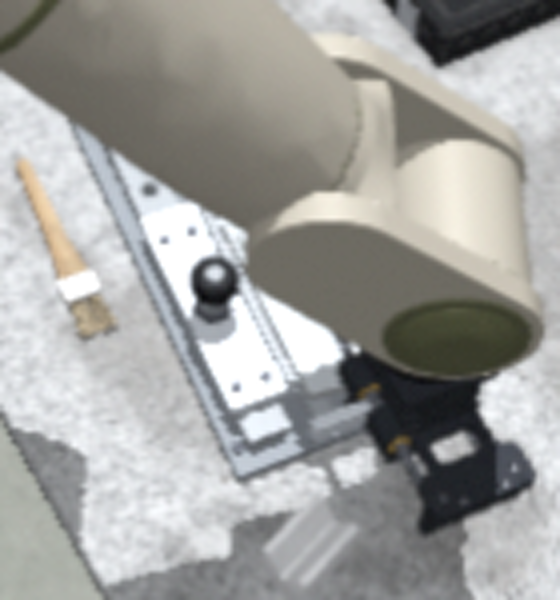

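The gripper stands just beyond the loading end (crop ~470,470), clear of knob and V-block. Approaching the blade.

Request:
servo_tool(
  moves=[
    {"linear": [0,0.03,0.004],"twist": [0,0,0]},
    {"linear": [0,0.03,0.003],"twist": [0,0,0]},
    {"linear": [0,0.02,0],"twist": [0,0,0]},
    {"linear": [0,0.02,0],"twist": [0,0,0]},
    {"linear": [0,0.02,0],"twist": [0,0,0]},
  ],
)

```text
time_s: 13.55
position: [0.5015, -0.1565, 0.0167]
tool_rot: [0.109, 1.567, -0.11]
wrist_force: [-1.3, -9.0, 0.2]
finger_gap: 0.0001
```

Request:
servo_tool(
  moves=[
    {"linear": [0,0.015,0],"twist": [0,0,0]},
    {"linear": [0,0.015,0],"twist": [0,0,0]},
  ],
)

```text
time_s: 13.75
position: [0.5029, -0.1485, 0.0168]
tool_rot: [0.109, 1.567, -0.111]
wrist_force: [-0.3, -5.3, 1.8]
finger_gap: 0.0005
```

```bash
python3 -c "
from fit import *
go(F(.009,-.196,.0137))"
```

```text
t 13.75 pos [ 0.5029 -0.1485  0.0168] yawY 82.00506657178451 tilt -0.0011749867303560424 0.0011260042397402414 gap 0.00046042607748605186 F [-0.3424 -5.2876  1.8311]
delta tool mm [ 3.0588  3.6334 -1.1593] units [ 0.0102  0.0121 -0.0039]
```

Request:
servo_tool(
  moves=[
    {"linear": [0.005,0.005,0],"twist": [0,0,0]},
    {"linear": [0,0.005,0],"twist": [0,0,0]},
    {"linear": [0,0,0],"twist": [0,0,0]},
  ],
)

```text
time_s: 14.05
position: [0.504, -0.1467, 0.0164]
tool_rot: [0.107, 1.565, -0.112]
wrist_force: [-2.5, -8.9, 11.7]
finger_gap: 0.0004
```

Request:
servo_tool(
  moves=[
    {"linear": [0,0.005,0],"twist": [0,0,0]},
    {"linear": [0,0,0],"twist": [0,0,0]},
  ],
)

```text
time_s: 14.25
position: [0.5044, -0.1454, 0.0164]
tool_rot: [0.107, 1.564, -0.112]
wrist_force: [-1.0, -9.5, 9.6]
finger_gap: 0.0003
```

Request:
servo_tool(
  moves=[
    {"linear": [-0.008,0,0],"twist": [0,0,0]},
    {"linear": [0,0.004,0],"twist": [0,0,0]},
    {"linear": [0,0,0],"twist": [0,0,0]},
  ],
)

```text
time_s: 14.55
position: [0.5038, -0.143, 0.0178]
tool_rot: [0.109, 1.567, -0.111]
wrist_force: [-1.5, -6.0, 5.7]
finger_gap: 0.0006
```

```bash
python3 -c "
from fit import *
go(F(.009,-.196,.0137))
o=observe();print(o['torque'])
p=snapshot('scene')
a=p['frame'][190:310,230:350].copy()
a=np.clip(a.astype(float)*1.6,0,255).astype(np.uint8)
cv2.imwrite('pics/s8c.png',cv2.cvtColor(cv2.resize(a,None,fx=5,fy=5,interpolation=2),cv2.COLOR_RGB2BGR))"
```

```text
t 14.55 pos [ 0.5038 -0.143   0.0178] yawY 82.00353194257141 tilt -0.0011733245483102756 0.0013352451155696499 gap 0.000554021040542361 F [-1.4665 -5.9608  5.6702]
delta tool mm [ 4.0968 -1.8703 -1.2528] units [ 0.0137 -0.0062 -0.0042]
[-0.9247  0.0753  0.0353]
```

View pics/s8c.png

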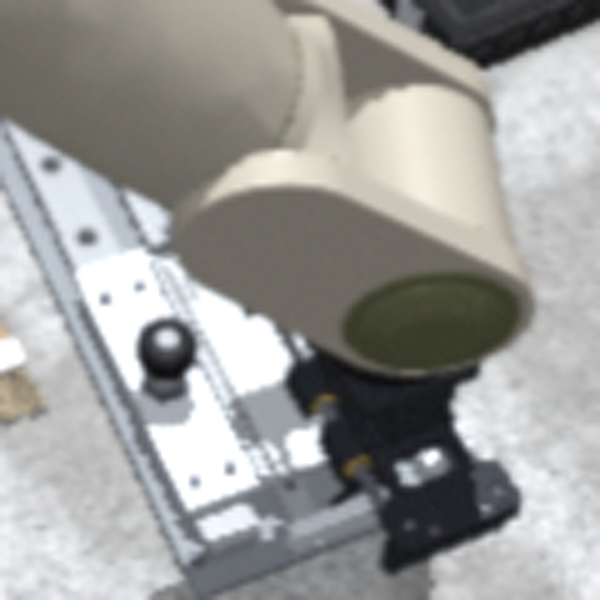

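Vertical force suggests the rounded fingertips are riding on the blade's upper edge. Backing off, lowering ~8 mm, and pushing again.

Request:
servo_tool(
  moves=[
    {"linear": [-0.01,-0.03,0],"twist": [0,0,0]},
    {"linear": [0,-0.04,0],"twist": [0,0,0]},
    {"linear": [0.02,-0.015,0],"twist": [0,0,0]},
    {"linear": [0.016,0,0],"twist": [0,0,0]},
    {"linear": [0,0,0],"twist": [0,0,0]},
  ],
)

```text
time_s: 15.1
position: [0.4991, -0.1674, 0.0084]
tool_rot: [0.111, 1.57, -0.109]
wrist_force: [0.6, -0.7, 0.2]
finger_gap: 0.0003
```

```bash
cat >> h.py <<'E'
def Fi(P):
    d=np.array(P[:2])-[.521,.0506]; return np.cos(th)*d[0]+np.sin(th)*d[1], -np.sin(th)*d[0]+np.cos(th)*d[1]
E
python3 -c "
from fit import *
go(F(.009,-.205,.0095)); print(Fi(observe()['position']))"
```

```text
t 15.1 pos [ 0.4991 -0.1674  0.0084] yawY 81.97198385989934 tilt 0.0010630974733147058 -0.0020196316291585803 gap 0.0002740394407444826 F [ 0.639  -0.6892  0.2117]
delta tool mm [-1.1042 13.9143 -0.0357] units [-0.0037  0.0464 -0.0001]
(np.float64(0.00905130608036504), np.float64(-0.21891302178070812))
```

Request:
servo_tool(
  moves=[
    {"linear": [-0.002,0.02,0],"twist": [0,0,0]},
    {"linear": [0,0.02,0],"twist": [0,0,0]},
    {"linear": [0,0.015,0],"twist": [0,0,0]},
    {"linear": [0,0.01,0],"twist": [0,0,0]},
  ],
)

```text
time_s: 15.5
position: [0.5027, -0.1477, 0.0102]
tool_rot: [0.109, 1.568, -0.109]
wrist_force: [-0.2, 0.7, -0.2]
finger_gap: 0.0004
```

Request:
servo_tool(
  moves=[
    {"linear": [0,0.01,0],"twist": [0,0,0]},
    {"linear": [0,0.005,0],"twist": [0,0,0]},
  ],
)

```text
time_s: 15.7
position: [0.5034, -0.1442, 0.0103]
tool_rot: [0.109, 1.567, -0.11]
wrist_force: [-0.7, -3.9, -0.9]
finger_gap: 0.0002
```

Request:
servo_tool(
  moves=[
    {"linear": [0,0.007,0],"twist": [0,0,0]},
    {"linear": [0,0.007,0],"twist": [0,0,0]},
  ],
)

```text
time_s: 15.9
position: [0.5039, -0.1401, 0.0102]
tool_rot: [0.109, 1.568, -0.11]
wrist_force: [0.0, -3.8, -0.4]
finger_gap: 0.001
```

Request:
servo_tool(
  moves=[
    {"linear": [0,0.005,0],"twist": [0,0,0]},
    {"linear": [0,0.005,0],"twist": [0,0,0]},
  ],
)

```text
time_s: 16.1
position: [0.5042, -0.1369, 0.0102]
tool_rot: [0.11, 1.568, -0.11]
wrist_force: [-0.3, -4.4, 0.8]
finger_gap: 0.0001
```

```bash
python3 -c "
from fit import *
go(F(.009,-.196,.0095)); print(Fi(observe()['position']))"
```

```text
t 16.1 pos [ 0.5042 -0.1369  0.0102] yawY 81.99541243159729 tilt -0.00023946846059792748 0.0002909340081282408 gap 0.0001364985675959773 F [-0.2579 -4.3529  0.8292]
delta tool mm [ 0.715  -7.9875 -0.8453] units [ 0.0024 -0.0266 -0.0028]
(np.float64(0.009831524991900379), np.float64(-0.18801094687033731))
```

Request:
servo_tool(
  moves=[
    {"linear": [0,0.005,0],"twist": [0,0,0]},
    {"linear": [0,0.005,0],"twist": [0,0,0]},
  ],
)

```text
time_s: 16.3
position: [0.5052, -0.1352, 0.0104]
tool_rot: [0.107, 1.566, -0.112]
wrist_force: [1.6, -15.0, -2.8]
finger_gap: 0.0005
```

Request:
servo_tool(
  moves=[
    {"linear": [0,0.005,0],"twist": [0,0,0]},
    {"linear": [0,0.003,0],"twist": [0,0,0]},
  ],
)

```text
time_s: 16.5
position: [0.5056, -0.1346, 0.0105]
tool_rot: [0.105, 1.566, -0.114]
wrist_force: [-2.5, -25.8, -3.6]
finger_gap: 0.0006
```

Request:
servo_tool(
  moves=[
    {"linear": [0,0.003,0],"twist": [0,0,0]},
    {"linear": [0,0.003,0],"twist": [0,0,0]},
  ],
)

```text
time_s: 16.7
position: [0.5057, -0.1343, 0.0106]
tool_rot: [0.103, 1.565, -0.115]
wrist_force: [-3.7, -34.0, -4.7]
finger_gap: 0.0003
```

Firm stop: force rises to 34 N without motion. Backing off and checking.

Request:
servo_tool(
  moves=[
    {"linear": [0,-0.03,0],"twist": [0,0,0]},
    {"linear": [0,-0.06,0],"twist": [0,0,0]},
    {"linear": [-0.1,-0.04,0],"twist": [0,0,0]},
    {"linear": [-0.12,0,-0.06],"twist": [0,0,0]},
    {"linear": [-0.12,0,-0.1],"twist": [0,0,0]},
    {"linear": [0,0,-0.15],"twist": [0,0,0]},
    {"linear": [0,0,-0.15],"twist": [0,0,0]},
    {"linear": [0,0,-0.15],"twist": [0,0,0]},
    {"linear": [0,0,0],"twist": [0,0,0]},
  ],
  gripper=0.35,
)

```text
time_s: 17.6
position: [0.3147, -0.1403, 0.1114]
tool_rot: [0.113, 1.571, -0.109]
wrist_force: [0.9, 0.9, 0.0]
finger_gap: 0.0596
```

```bash
python3 -c "
from fit import *
go(F(-.06,-.1,.06)); print(Fi(observe()['position']))
for n in ('scene','top'):
  p=snapshot(n);save(p,n+'9')
  for t in ('blade_mid','seat_mid','knob'): print(t,[(np.round(Fi(x['at']),4),x['at'][2],round(x['score'],2)) for x in mark_of(p,t)])
  for k in trace(p,'blade_mid')[:1]:
    P=pts(p,k['region']);P=P[(P[:,2]>.035)&(P[:,2]<.055)];f=np.array([Fi(x) for x in P]);print('blade y',np.percentile(f[:,1],[0,2,50,98,100]))
a=cv2.imread('pics/scene9.png')[190:310,220:340];a=np.clip(a*1.5,0,255).astype(np.uint8)
b=cv2.imread('pics/top9.png')[150:230,280:380];b=np.clip(b*1.5,0,255).astype(np.uint8)
cv2.imwrite('pics/s9c.png',cv2.resize(a,None,fx=5,fy=5,interpolation=2));cv2.imwrite('pics/t9c.png',cv2.resize(b,None,fx=6,fy=6,interpolation=2))"
```

```text
t 17.6 pos [ 0.3147 -0.1403  0.1114] yawY 81.91604419217559 tilt 0.002763223793336378 -0.0028733548633897432 gap 0.059615831437128335 F [0.8535 0.8583 0.0456]
delta tool mm [ 51.4346 117.8988 117.5455] units [0.1714 0.393  0.3918]
(np.float64(-0.17736084143954445), np.float64(-0.21807764245010192))
blade_mid [(array([ 0.0072, -0.0963]), 0.0381, 0.59), (array([ 0.0078, -0.099 ]), 0.0396, 0.31)]
seat_mid [(array([ 0.0084, -0.0997]), 0.0384, 0.88)]
knob [(array([-0.0567, -0.0987]), 0.0727, 0.39)]
blade y [-0.174  -0.1701 -0.1026 -0.0238 -0.0164]
blade_mid [(array([ 0.01  , -0.0969]), 0.0443, 0.97)]
seat_mid [(array([ 0.0072, -0.0929]), 0.0383, 0.8), (array([ 0.0117, -0.0973]), 0.0422, 0.62)]
knob [(array([-0.057 , -0.1026]), 0.0725, 0.41)]
blade y [-0.1699 -0.1651 -0.098  -0.0228 -0.0181]
```

View pics/s9c.png

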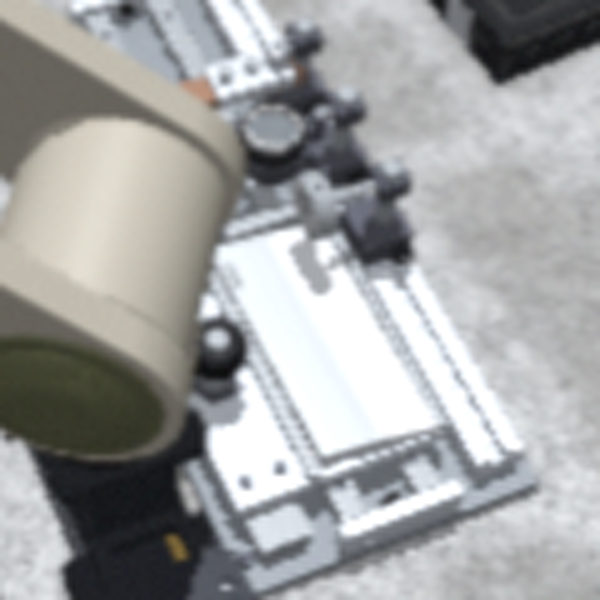

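View pics/t9c.png

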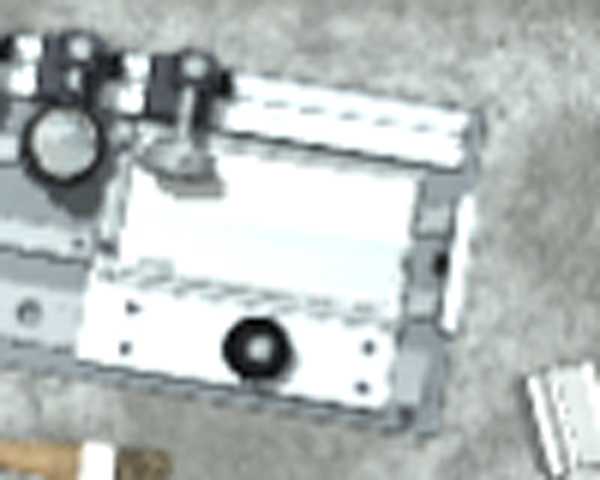

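Blade is home: its end is flush with the carriage end in both views (top crop ~405,250). Now the knob position.

```bash
python3 -c "
from fit import *
b=cv2.imread('pics/top9.png').astype(int)
p=snapshot('top')
G=p['frame'].astype(int).max(2);m=np.zeros_like(G,bool);m[198:219,312:334]=G[198:219,312:334]<70
v,u=np.nonzero(m);print(len(u),u.mean(),v.mean(),u.min(),u.max(),v.min(),v.max())
(c,r)=cv2.minEnclosingCircle(np.c_[u,v].astype(np.float32));print(c,r)
w=world(p,c[0],c[1],.075);print(w,Fi(w))
go([w[0],w[1],.0285])"
```

```text
88 322.52272727272725 208.25 317 329 203 216
(324.5, 209.5) 7.905794143676758
[ 0.4413 -0.044   0.075 ] (np.float64(-0.06556693102809513), np.float64(-0.10483672334957038))
t 18.15 pos [ 0.3187 -0.1428  0.112 ] yawY 82.02253264448356 tilt 0.0002558916045821008 -0.00029515209609798365 gap 0.05948937845664989 F [-0.2566  0.6465  0.1665]
delta tool mm [ 83.4966 114.9145 107.7351] units [0.2783 0.383  0.3591]
```

Request:
servo_tool(
  moves=[
    {"linear": [0,0.06,0.06],"twist": [0,0,0]},
    {"linear": [0,0.1,0.1],"twist": [0,0,0]},
    {"linear": [0,0.1,0.1],"twist": [0,0,0]},
    {"linear": [0,0.1,0.09],"twist": [0,0,0]},
    {"linear": [0,0.04,0.026],"twist": [0,0,0]},
    {"linear": [0,0,0],"twist": [0,0,0]},
    {"linear": [0,0,0],"twist": [0,0,0]},
  ],
)

```text
time_s: 18.85
position: [0.4465, -0.0399, 0.1119]
tool_rot: [0.109, 1.569, -0.109]
wrist_force: [-0.5, 0.2, 0.9]
finger_gap: 0.0596
```

```bash
python3 -c "
from fit import *
go([.447,-.040,.0285]);print(Fi(observe()['position']))
p=snapshot('scene')
a=p['frame'][190:310,190:340].copy()
a=np.clip(a.astype(float)*1.6,0,255).astype(np.uint8)
cv2.imwrite('pics/s10c.png',cv2.cvtColor(cv2.resize(a,None,fx=4,fy=4,interpolation=2),cv2.COLOR_RGB2BGR))"
```

```text
t 18.85 pos [ 0.4465 -0.0399  0.1119] yawY 82.02944676925723 tilt -2.49946170275267e-05 -0.000794128713224207 gap 0.05964946378047844 F [-0.5352  0.1605  0.9277]
delta tool mm [83.3689 -0.0157  0.615 ] units [ 0.2779 -0.0001  0.0021]
(np.float64(-0.0610421328588647), np.float64(-0.10010803205438945))
```

View pics/s10c.png

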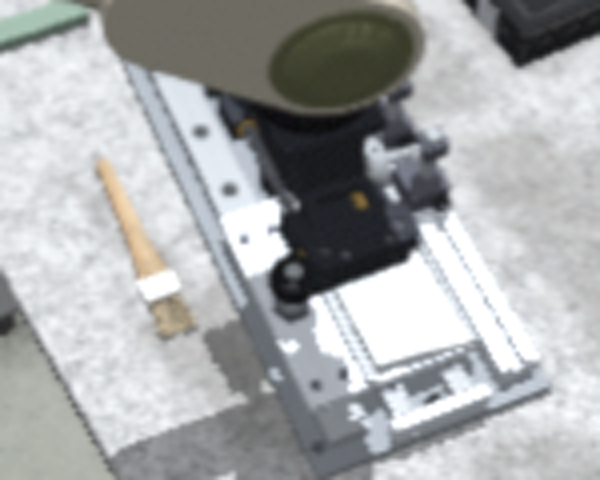

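Gripper above knob (crop 290,275), body clear in front of the heads. Descending over the knob.

Request:
servo_tool(
  moves=[
    {"linear": [0.08,0,0.002],"twist": [0,0,0]},
    {"linear": [0.07,0,0],"twist": [0,0,0]},
    {"linear": [0.05,0,0],"twist": [0,0,0]},
    {"linear": [0.04,0,0],"twist": [0,0,0]},
    {"linear": [0.038,0,0],"twist": [0,0,0]},
    {"linear": [0,0,0],"twist": [0,0,0]},
  ],
)

```text
time_s: 19.5
position: [0.4465, -0.0402, 0.0278]
tool_rot: [0.111, 1.57, -0.11]
wrist_force: [0.5, -0.6, -0.4]
finger_gap: 0.0595
```

Request:
servo_tool(
  moves=[
    {"linear": [0,0,0],"twist": [0,0,0]},
    {"linear": [0,0,0],"twist": [0,0,0]},
    {"linear": [0,0,0],"twist": [0,0,0]},
    {"linear": [0,0,0],"twist": [0,0,0]},
    {"linear": [0,0,0],"twist": [0,0,0]},
  ],
  gripper=-0.5,
)

```text
time_s: 20.0
position: [0.4478, -0.0398, 0.0292]
tool_rot: [0.109, 1.567, -0.11]
wrist_force: [-0.7, 1.6, 4.4]
finger_gap: 0.0347
```

```bash
python3 -c "
from fit import *
go([.447,-.040,.0285]);print(Fi(observe()['position']))
p=snapshot('scene')
a=p['frame'][190:310,190:340].copy()
a=np.clip(a.astype(float)*1.6,0,255).astype(np.uint8)
cv2.imwrite('pics/s11c.png',cv2.cvtColor(cv2.resize(a,None,fx=4,fy=4,interpolation=2),cv2.COLOR_RGB2BGR))"
```

```text
t 20.0 pos [ 0.4478 -0.0398  0.0292] yawY 82.00182115369171 tilt -9.33251506130689e-05 0.0008798157511442084 gap 0.034720353401235055 F [-0.7046  1.5504  4.3988]
delta tool mm [ 0.6803 -0.261  -0.7724] units [ 0.0023 -0.0009 -0.0026]
(np.float64(-0.059721930293413494), np.float64(-0.09986211330623188))
```

View pics/s11c.png

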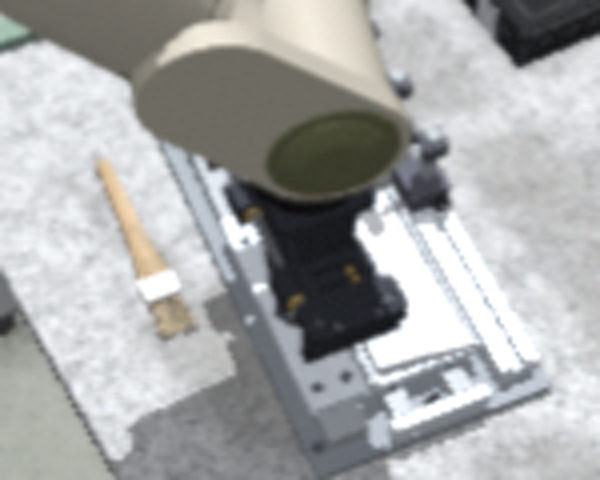

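Request:
servo_tool(
  moves=[
    {"linear": [-0.015,0,0],"twist": [0,0,0]},
    {"linear": [-0.015,0,0],"twist": [0,0,0]},
    {"linear": [-0.015,0,0],"twist": [0,0,0]},
    {"linear": [0,0,0],"twist": [0,0,0]},
    {"linear": [0,0,0],"twist": [0,0,0]},
  ],
)

```text
time_s: 20.55
position: [0.4476, -0.0398, 0.0421]
tool_rot: [0.11, 1.568, -0.11]
wrist_force: [6.3, -0.5, -10.2]
finger_gap: 0.0349
```

```bash
python3 -c "
from fit import *
go([.447,-.040,.0285]);print(Fi(observe()['position']))"
```

```text
t 20.55 pos [ 0.4476 -0.0398  0.0421] yawY 81.99412258981707 tilt 4.6787678168375146e-05 0.00030442911593486777 gap 0.03490065654501273 F [  6.3204  -0.5486 -10.248 ]
delta tool mm [13.55   -0.2625 -0.5513] units [ 0.0452 -0.0009 -0.0018]
(np.float64(-0.05994656873548512), np.float64(-0.0998617516951731))
```

Spring reads ≈10 N, so the pin is up. Moving the carriage 60 mm along +y, gently.

Request:
servo_tool(
  moves=[
    {"linear": [-0.002,0.005,0],"twist": [0,0,0]},
    {"linear": [0,0.01,0],"twist": [0,0,0]},
    {"linear": [0,0.01,0],"twist": [0,0,0]},
    {"linear": [0,0.01,0],"twist": [0,0,0]},
    {"linear": [0,0.01,0],"twist": [0,0,0]},
  ],
)

```text
time_s: 21.05
position: [0.4495, -0.0268, 0.0426]
tool_rot: [0.109, 1.568, -0.11]
wrist_force: [4.7, -3.8, -10.3]
finger_gap: 0.035
```

```bash
python3 -c "
from fit import *
go([.447,-.040,.0285]);print(Fi(observe()['position']))"
```

```text
t 21.05 pos [ 0.4495 -0.0268  0.0426] yawY 81.99884100630732 tilt -0.0007507991011697634 0.00031100597360300686 gap 0.035047082443603994 F [  4.665   -3.8444 -10.2676]
delta tool mm [ 14.0738 -13.3872  -0.6488] units [ 0.0469 -0.0446 -0.0022]
(np.float64(-0.05987229134318525), np.float64(-0.08672571744950096))
```

Request:
servo_tool(
  moves=[
    {"linear": [0,0.014,0],"twist": [0,0,0]},
    {"linear": [0,0.016,0],"twist": [0,0,0]},
    {"linear": [0,0.016,0],"twist": [0,0,0]},
    {"linear": [0,0.016,0],"twist": [0,0,0]},
    {"linear": [0,0.016,0],"twist": [0,0,0]},
    {"linear": [0,0.016,0],"twist": [0,0,0]},
    {"linear": [0,0.016,0],"twist": [0,0,0]},
    {"linear": [0,0.016,0],"twist": [0,0,0]},
    {"linear": [0,0.016,0],"twist": [0,0,0]},
    {"linear": [0,0.01,0],"twist": [0,0,0]},
  ],
)

```text
time_s: 22.05
position: [0.4561, 0.0184, 0.0426]
tool_rot: [0.109, 1.567, -0.11]
wrist_force: [5.9, -3.6, -10.4]
finger_gap: 0.035
```

Request:
servo_tool(
  moves=[
    {"linear": [0,0,0],"twist": [0,0,0]},
    {"linear": [0,0,0],"twist": [0,0,0]},
  ],
)

```text
time_s: 22.25
position: [0.4561, 0.0187, 0.0426]
tool_rot: [0.11, 1.567, -0.11]
wrist_force: [6.7, 0.8, -11.3]
finger_gap: 0.0346
```

```bash
python3 -c "
from fit import *
go(F(-.06,-.0399,.029));print(Fi(observe()['position']))
p=snapshot('top')
print([(Fi(x['at']),round(x['score'],2)) for x in mark_of(p,'dial_head')],[(Fi(x['at']),round(x['score'],2)) for x in mark_of(p,'dial_tip')])
a=p['frame'][140:240,240:370].copy()
a=np.clip(a.astype(float)*1.4,0,255).astype(np.uint8)
cv2.imwrite('pics/t12c.png',cv2.cvtColor(cv2.resize(a,None,fx=5,fy=5,interpolation=2),cv2.COLOR_RGB2BGR))"
```

```text
t 22.25 pos [0.4561 0.0187 0.0426] yawY 81.9907638519373 tilt 0.0001685777616077383 0.000884475811081642 gap 0.034643147416714926 F [  6.7009   0.7547 -11.2822]
delta tool mm [13.6092  0.8132 -0.2555] units [ 0.0454  0.0027 -0.0009]
(np.float64(-0.05975523061644515), np.float64(-0.04071513481620989))
[((np.float64(0.06977002611805624), np.float64(-0.043097487809450594)), 0.68)] [((np.float64(0.025734570403093834), np.float64(-0.036739922239550346)), 0.66)]
```

View pics/t12c.png

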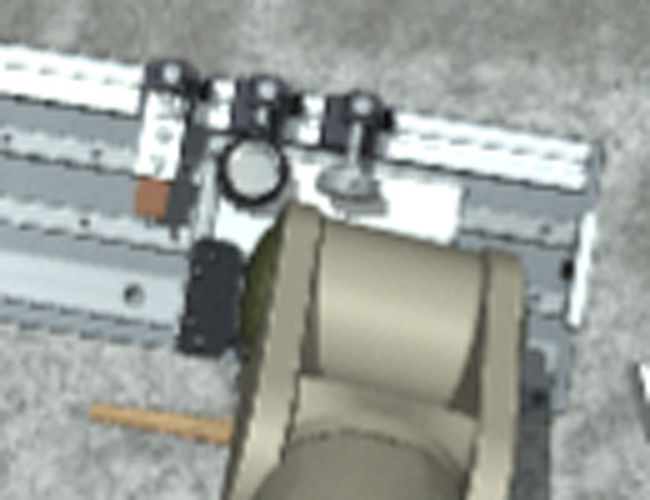

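Travel ≈59 mm; the dial head stands at fixture y −40, as the heads show. Nudging 0.8 mm and letting the pin down.

Request:
servo_tool(
  moves=[
    {"linear": [0.008,0.0025,0],"twist": [0,0,0]},
    {"linear": [0.012,0,0],"twist": [0,0,0]},
    {"linear": [0.012,0,0],"twist": [0,0,0]},
    {"linear": [0.012,0,0],"twist": [0,0,0]},
    {"linear": [0,0,0],"twist": [0,0,0]},
  ],
)

```text
time_s: 22.9
position: [0.4562, 0.0191, 0.0296]
tool_rot: [0.109, 1.567, -0.11]
wrist_force: [4.9, -3.0, -7.8]
finger_gap: 0.0348
```

```bash
python3 -c "
from fit import *
go(F(-.06,-.0399,.028));print(Fi(observe()['position']))"
```

```text
t 22.9 pos [0.4562 0.0191 0.0296] yawY 81.99994595769999 tilt -0.00044345790966160425 0.0007422227546304838 gap 0.034783220428629906 F [ 4.8757 -3.0313 -7.7842]
delta tool mm [ 1.5612  0.4052 -0.2749] units [ 0.0052  0.0014 -0.0009]
(np.float64(-0.059725553577813235), np.float64(-0.040304039394421926))
```

Request:
servo_tool(
  moves=[
    {"linear": [0.003,0,0],"twist": [0,0,0]},
    {"linear": [0,0,0],"twist": [0,0,0]},
  ],
)

```text
time_s: 23.1
position: [0.4563, 0.0191, 0.0293]
tool_rot: [0.109, 1.567, -0.11]
wrist_force: [3.4, -2.8, 1.6]
finger_gap: 0.0347
```

Request:
servo_tool(
  moves=[
    {"linear": [0,0,0],"twist": [0,0,0]},
    {"linear": [0,0,0],"twist": [0,0,0]},
    {"linear": [0,0,0],"twist": [0,0,0]},
    {"linear": [0,0,0],"twist": [0,0,0]},
    {"linear": [-0.03,0,0],"twist": [0,0,0]},
    {"linear": [-0.08,0,0],"twist": [0,0,0]},
    {"linear": [-0.12,0,0],"twist": [0,0,0]},
    {"linear": [-0.12,0,0],"twist": [0,0,0]},
    {"linear": [0,0,-0.1],"twist": [0,0,0]},
    {"linear": [0,0,-0.14],"twist": [0,0,0]},
  ],
  gripper=0.35,
)

```text
time_s: 24.1
position: [0.3847, 0.0293, 0.1349]
tool_rot: [0.109, 1.565, -0.11]
wrist_force: [0.2, 0.7, 0.6]
finger_gap: 0.0595
```

Request:
servo_tool(
  moves=[
    {"linear": [0,0.1,-0.1],"twist": [0,0,0]},
    {"linear": [0,0.15,0],"twist": [0,0,0]},
    {"linear": [0,0.15,0],"twist": [0,0,0]},
    {"linear": [0,0.15,0],"twist": [0,0,0]},
    {"linear": [0,0,0],"twist": [0,0,0]},
  ],
)

```text
time_s: 24.6
position: [0.3776, 0.2008, 0.1343]
tool_rot: [0.106, 1.567, -0.105]
wrist_force: [-1.0, -0.3, 0.2]
finger_gap: 0.0597
```

```bash
python3 -c "
from fit import *
go(F(-.06,-.0399,.028))
for n in ('scene','top'):
  p=snapshot(n);save(p,n+'13')
  for t in ('blade_mid','seat_mid','knob','stone_mid','brush','vee_block','cup_wheel_l','dial_head'): print(t,[(np.round(Fi(x['at']),4),np.round(x['at'],3),round(x['score'],2)) for x in mark_of(p,t)])
  for k in trace(p,'knob')[:1]:
    P=pts(p,k['region']);print('knob z',np.percentile(P[:,2],[50,90,98,100]),Fi(P.mean(0)))
a=cv2.imread('pics/scene13.png')[180:300,210:330];a=np.clip(a*1.5,0,255).astype(np.uint8)
b=cv2.imread('pics/top13.png')[140:240,230:370];b=np.clip(b*1.4,0,255).astype(np.uint8)
cv2.imwrite('pics/s13c.png',cv2.resize(a,None,fx=5,fy=5,interpolation=2));cv2.imwrite('pics/t13c.png',cv2.resize(b,None,fx=5,fy=5,interpolation=2))"
```

```text
t 24.6 pos [0.3776 0.2008 0.1343] yawY 82.30996533079616 tilt 0.001056495235874741 0.0007751652740138892 gap 0.05965923091659082 F [-0.9874 -0.275   0.1657]
delta tool mm [ 106.225  -169.235   101.8857] units [ 0.3541 -0.5641  0.3396]
blade_mid [(array([ 0.0095, -0.037 ]), array([0.525, 0.013, 0.037]), 0.76)]
seat_mid [(array([ 0.0086, -0.0408]), array([0.524, 0.009, 0.039]), 0.97)]
knob [(array([-0.0559, -0.0417]), array([0.46 , 0.017, 0.072]), 0.57)]
stone_mid [(array([-0.1516,  0.2552]), array([0.407, 0.325, 0.005]), 0.68), (array([-0.1553,  0.3916]), array([0.422, 0.46 , 0.005]), 0.65), (array([-0.2072,  0.5326]), array([0.391, 0.607, 0.01 ]), 0.62)]
brush [(array([-0.1411,  0.0141]), array([0.383, 0.084, 0.001]), 0.84)]
vee_block [(array([-0.152 ,  0.2543]), array([0.406, 0.324, 0.009]), 0.27)]
cup_wheel_l [(array([0.0323, 0.2813]), array([0.593, 0.324, 0.002]), 0.68), (array([ 0.0048, -0.0431]), array([0.52 , 0.007, 0.038]), 0.25)]
dial_head [(array([ 0.0704, -0.0349]), array([0.586, 0.006, 0.03 ]), 0.71)]
knob z [0.0447 0.0474 0.0497 1.0112] (np.float64(0.0016904979608698264), np.float64(-0.050065609536721595))
blade_mid [(array([ 0.0059, -0.0363]), array([0.522, 0.014, 0.043]), 0.75)]
seat_mid [(array([ 0.0077, -0.0383]), array([0.523, 0.012, 0.04 ]), 0.71), (array([-0.0598, -0.046 ]), array([0.455, 0.014, 0.073]), 0.26)]
knob [(array([-0.0601, -0.0485]), array([0.455, 0.011, 0.074]), 0.61)]
stone_mid [(array([-0.2029,  0.5379]), array([0.396, 0.612, 0.006]), 0.67), (array([-0.1458,  0.255 ]), array([0.413, 0.324, 0.006]), 0.66), (array([-0.1566,  0.3901]), array([0.421, 0.459, 0.005]), 0.53)]
brush [(array([-0.137 ,  0.0092]), array([0.387, 0.079, 0.   ]), 0.5)]
vee_block [(array([-0.0682, -0.2807]), array([ 0.414, -0.218, -0.005]), 0.52)]
cup_wheel_l [(array([0.0334, 0.2861]), array([ 0.594,  0.329, -0.002]), 0.76)]
dial_head [(array([ 0.07  , -0.0408]), array([0.584, 0.   , 0.028]), 0.51)]
```

View pics/s13c.png

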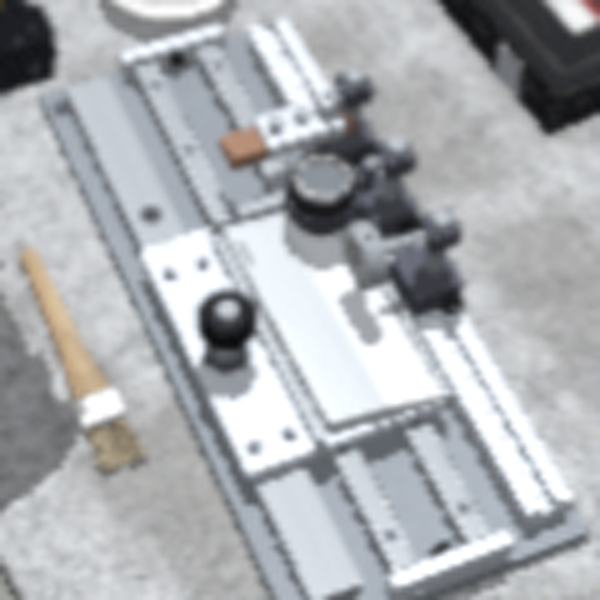

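View pics/t13c.png

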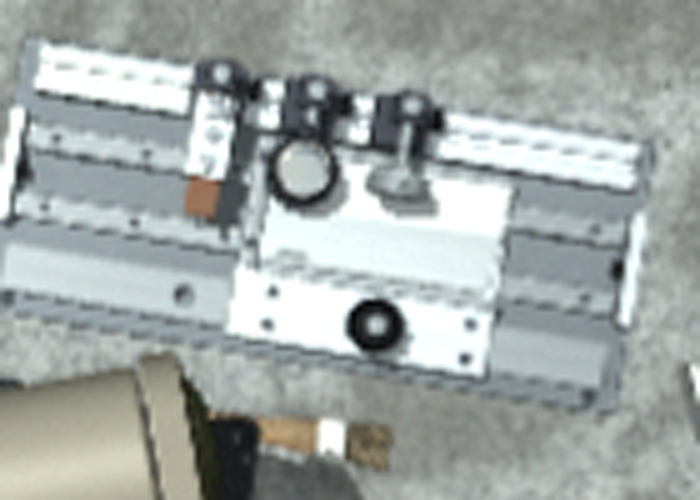

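```bash
python3 -c "
from fit import *
for n in ('scene','top'):
  p=snapshot(n);D=p['range_z']
  c=proj(p,F(-.06,-.04,.08));u,v=map(int,c)
  P=np.array([world(p,a,b) for a in range(u-8,u+9) for b in range(v-8,v+9)]);P=P[(P[:,2]>.058)&(P[:,2]<.12)]
  f=np.array([Fi(x) for x in P]);print(n,len(P),np.percentile(P[:,2],[50,75,90,97]),f.mean(0),np.median(f,0))
print(observe()['finger_gap'],observe()['position'],observe()['time_s'])
"
```

```text
scene 122 [0.08   0.0818 0.083  0.0838] [-0.0622 -0.044 ] [-0.0628 -0.045 ]
top 103 [0.081  0.0829 0.0845 0.0856] [-0.0622 -0.0407] [-0.0623 -0.0403]
0.05931682183625099 [0.3778 0.197  0.1337] 25.7
```

Knob top is at 82 mm, so the pin is fully down, and the knob is at fixture y ≈ −40, on the dial's line. The robot is clear of everything, so I'm handing in.

```bash
python3 -c "
from station import close_job
print(close_job())"
```

```text
the job is handed in; nothing more can be done
None
```

The slide is ready for measuring and I handed the job in at about 26 s; no verdict came back.

**What I did**
- I laid the green oil stone flat on the bench.
- I pushed the blade home until the force rose to 34 N with almost no further movement.
- I lifted the plunger against about 10 N and ran the carriage about 60 mm to the first hole, where the dial indicator stands. There I let the pin drop, released the knob and moved the arm clear.

**Last checks**
- **Pin:** the knob top measures about 82 mm, so the pin is fully down.
- **Knob position:** the top-view depth puts the knob at fixture y −40 to −41 mm and the dial head at about −41 mm. The side view's −44 to −45 mm only covers the part of the knob facing the camera.
- **Blade:** its end is flush with the carriage end and it lies at the end stop within the networks' accuracy. The two views put its centre 2 to 4 mm past the seat point.
- **Stone:** it was level on the bench when measured just after release, and both views at the end still place it there.
- **Bystanders:** the brush, V-block and cup wheel are within about 5 mm of their starting readings, which is the measuring noise.

**What failed or disagreed**
- The reported tool height was about 33 mm lower than the real one. The first grasp therefore closed on air above the stone; I corrected the height from depth images and a touch on the bench.
- Setting the stone down pressed the fingertips on the bench with about 50 N for a moment, and the stone was let go about 6 to 9 mm above the bench.
- On the first push the fingertips seemed to ride on the blade's upper edge, so I redid it lower.
- In the top view the network placed the knob at y −48 mm (score 0.61), against about −41 mm from the same view's depth and −42 mm from the network in the side view. I trusted the depth reading.

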